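# Settle the garnish stand and stock it with full canisters

### The arm

A 6-joint arm with a two-finger parallel gripper is mounted at the origin on the work surface. World frame = base frame: x ahead of the robot, y to its left, z up, the work surface at z = 0. Lengths are in m, angles in rad, forces in N, time in s.
With the tool pointing down it reaches from about 0.25 to 0.775 m from the base axis. Payload 4 kg.
Tool frame: the origin (TCP) lies midway between the tips of the shut fingers; the grasp point (between the pads) lies 19 mm behind it; z points along the fingers, x is the direction in which the jaws open and shut, and the axes are right-handed (so a half turn about z gives the same grasp; the last joint's range is limited). The gripper opens to 94 mm and grips with 3 to 60 N. Pads are 16 mm wide; open, the fingers measure 119 mm over their backs; the gripper's body (75 mm by 177 mm) begins 78 mm behind the grasp point.
Start: joints at [-1.373, 0.087, 1.371, -0, 1.684, -0.103], TCP at [0.163, -0.525, 0.206] pointing down, gripper open.
Joint ranges: [-3.1, 3.1], [-0.76, 2.03], [0.27, 2.55], [-1.08, 4.22], [0.17, 2.65], [-2.57, 2.57]. Speed limits (rad/s): [2.79, 2.79, 3.14, 3.14, 3.14, 3.14].

### API

Orientations are given as [roll, pitch, yaw] about the fixed x, y, z axes, in that order (R = Rz(yaw) Ry(pitch) Rx(roll)).
In Python, from bench import * gives the robot as it stands.
- The arm moves only by the tool send_rows, never from a script. Its argument "rows" is one flat list of numbers, 7 for each row, row after row: the shift along the world's x, y, z in mm, then the turn, a rotation vector about the world's x, y, z in degrees, then the opening, from 0 (shut) to 1 (fully open). A call has exactly 8 rows; each row shifts and turns the commanded pose from where the row before left it; what a row does not reach is not made up. A row lasts 1/8 s, in which the tool goes at most 62.5 mm and 10.7 degrees, less where a joint would pass 70% of its speed; a pose out of reach is approached as far as the arm can. A call is refused whole if a number of a shift passes 62.5 or a number of a turn 10.7, either way. A call with a gripper value outside its range is refused whole. The fingers move at their own pace and stop on an object; the grip force is fixed at half the most. Time passes only in rows, so rows that do not move let the fingers close, or fill a call up. It gives the time, the measured TCP pose, the force and the opening at its end, in the units of the state.
- get_obs(): the state, without advancing time (a new reading comes with each control period).
- snapshot(name): name is "scene" or "top" or "wrist"; returns a dict with "color" (384x512x3 uint8, red, green, blue), "intrinsics" (3x3 intrinsics, pixels), "rvec" (rotation vector, rad) and "tvec" (3), from world to camera coordinates, as OpenCV has them; the wrist camera has in their place "T_tool_cam" (4x4, takes a point from camera to tool coordinates, whose origin is the TCP and whose axes are the tool frame's). Camera axes: x right, y down, z forward; pixel columns grow to the right and rows downward; lengths in m; the calibration is good to about 2 mm. A picture is of the moment at which its call begins: read the wrist's pose just before it. There is no depth.
- close_job(): hands the job in, once; it reports no verdict.
The state is a dict: "time": time; "joint_positions": joint angles; "qvel": joint speeds; "joint_torque": joint torques, N m; "tool_pos": TCP position; "ee_rot": TCP orientation; "wrist_force": force on the tool from outside, world axes, zero at the start; "wrist_torque": the same for the moment, N m; "width": finger opening in m.
Only numpy, scipy, OpenCV 4.12 (cv2) and the standard library are available. Lean on these libraries where they do the work, as an engineer would, in place of code of your own. Each camera call takes 0.05 s, during which the arm holds its last target.

### The job

Get the garnish stand ready for service: first, with the deck still empty, screw down its two front stabilising feet by their red knobs until each just touches the counter, without jacking the stand up off its own rubber feet. Then heft every lidded canister, since they all look alike: stand the heavy, full ones upright on the stand's deck and the light, empty ones upright in the grey wash tub. Do not knock over or shift the bell, bottle, glass and bar tools, and leave the stand about where it is.

Things in the scene. Friction and masses are not known exactly. Their poses are not given: they have to be found in the camera images.
- stand: garnish stand, 6 kg, loose: dark base on 4 fixed rubber feet, flat dark wooden deck 150 (x) by 290 mm (y), deck top 42 mm up; origin on the counter under the deck's middle, x to its back, y to its left. Thin gallery rail, top at 67 mm, along the back (x 69 mm) and the sides (y +-139 mm, x over -25); open in front. Two arms at the front corners, 39 mm high, carry screw-down stabilising feet
- foot_left: the left stabilising foot, one piece: rubber pad (32 mm diameter), upright steel stem, round red fluted knob (42 mm diameter, 24 mm tall, white mark) on top; axis at x -105, y +110 mm of the stand. Origin at the middle of the pad's underside: it turns and sinks with the foot
- screw_left (a joint): turn of the left foot in its thread, 0 (fully up) to 6.28 rad, growing clockwise from above; clockwise lowers the whole foot, knob and all, 16 mm a turn (quick thread). At 0 the pad is 12 mm clear of the counter. The thread drags at 0.08 N m and stays where left; with the pad bearing on the counter the drag grows, by 0.1 to 0.2 N m as the stand starts to lift
- left_knob (a point): on the axis of the left foot's knob, 10 mm below the knob's top, where to grip it; 78 mm above the pad's underside
- left_glide (a point): underside of the stand's own fixed front left rubber foot, at height 0 when it stands on the counter
- foot_right: the right stabilising foot, one piece: rubber pad (32 mm diameter), upright steel stem, round red fluted knob (42 mm diameter, 24 mm tall, white mark) on top; axis at x -105, y -110 mm of the stand. Origin at the middle of the pad's underside: it turns and sinks with the foot
- screw_right (a joint): turn of the right foot in its thread, 0 (fully up) to 6.28 rad, growing clockwise from above; clockwise lowers the whole foot, knob and all, 16 mm a turn (quick thread). At 0 the pad is 12 mm clear of the counter. The thread drags at 0.08 N m and stays where left; with the pad bearing on the counter the drag grows, by 0.1 to 0.2 N m as the stand starts to lift
- right_knob (a point): on the axis of the right foot's knob, 10 mm below the knob's top, where to grip it; 78 mm above the pad's underside
- right_glide (a point): underside of the stand's own fixed front right rubber foot, at height 0 when it stands on the counter
- can_a: lidded opaque brushed-metal canister, black lid, green band; 62 mm diameter, 80 mm tall, upright; origin at the centre of its underside, z up. All canisters look alike; an empty one weighs 120 to 160 g, a full one 355 to 485 g. Absent (None) in some runs.
- can_b: lidded opaque brushed-metal canister, black lid, green band; 62 mm diameter, 80 mm tall, upright; origin at the centre of its underside, z up. All canisters look alike; an empty one weighs 120 to 160 g, a full one 355 to 485 g. Absent (None) in some runs.
- can_c: lidded opaque brushed-metal canister, black lid, green band; 62 mm diameter, 80 mm tall, upright; origin at the centre of its underside, z up. All canisters look alike; an empty one weighs 120 to 160 g, a full one 355 to 485 g. Absent (None) in some runs.
- can_d: lidded opaque brushed-metal canister, black lid, green band; 62 mm diameter, 80 mm tall, upright; origin at the centre of its underside, z up. All canisters look alike; an empty one weighs 120 to 160 g, a full one 355 to 485 g. Absent (None) in some runs.
- can_e: lidded opaque brushed-metal canister, black lid, green band; 62 mm diameter, 80 mm tall, upright; origin at the centre of its underside, z up. All canisters look alike; an empty one weighs 120 to 160 g, a full one 355 to 485 g. Absent (None) in some runs.
- tub: grey open plastic wash tub, 260 (x) by 150 (y) by 50 mm tall outside, walls and floor 4 mm, fixed; origin at the centre of its underside
- bell: counter bell, 84 mm diameter, 54 mm tall, origin under its centre
- syrup: amber bottle, 72 mm diameter, 210 mm tall, origin under its centre
- jigger: brass double-cone measure, 48 mm diameter, 85 mm tall, origin under its centre
- tumbler: glass tumbler, 80 mm diameter, 100 mm tall, origin under its centre
- muddler: dark wooden muddler lying down, 190 mm long, 26 mm thick, along its x; origin under its middle
Mind the look-alikes: they are no part of the job. Leave any purple look-alike of the can_c alone.

How it is judged:
By the outcome, as a careful person would: the job done as asked, in the order asked, and still so for the second after the job is handed in, with the robot touching nothing.
Of can_a, can_b, can_c, can_d, can_e only 3 to 5 are there at a start; the rules pass over those that are not, and their reading is None.
At some moment in a run one of can_a, can_b, can_c, can_d, can_e may be knocked a few centimetres aside while the robot is not near it.
It also fails if it takes over 210 s, if anything falls off the work surface, if the arm or the gripper's body presses on something with over 40 N, if the wrist force passes 120 N, or if a joint passes its speed limit or range.

## Working session

There is one attempt and no reset: what is moved stays moved. The work goes in short steps, Python scripts to look and compute and a tool call to move; the robot and the scene stay as the last step left them, time stands still between calls to the robot, and variables do not carry over. Pictures are saved under pics/ and viewed, and the job is handed in when it is done.

Besides the shell and the picture viewer there is one more tool, called after "Request:" by a JSON object that holds its "op" and its "data". send_rows: Moves the arm, as the interface text tells. Its arguments: {"type":"object","properties":{"rows":{"type":"array","items":{"type":"number"}}},"required":["rows"]}

```bash
mkdir -p pics; ls; cat > h.py <<'E'
from bench import *
import numpy as np, cv2
def save(n,s=None):
    s=s or snapshot(n); return s
def cam(s):
    R,_=cv2.Rodrigues(np.array(s["rvec"],float)); return R,np.array(s["tvec"],float).ravel(),np.array(s["intrinsics"])
def ray(s,u,v,z):
    R,t,K=cam(s); d=R.T@np.linalg.inv(K)@np.array([u,v,1.]); o=-R.T@t
    return o+d*(z-o[2])/d[2]
def proj(s,p):
    R,t,K=cam(s); q=K@(R@np.array(p,float)+t); return q[:2]/q[2]
E
python3 - <<'E'
from h import *
import pickle
o=get_obs()
for k,v in o.items(): print(k,np.round(v,3))
for n in ["scene","top","wrist"]:
    s=snapshot(n); pickle.dump(s,open(f"{n}0.pkl","wb"))
    cv2.imwrite(f"pics/{n}0.png",cv2.resize(s["color"][:,:,::-1],(800,600),interpolation=cv2.INTER_CUBIC))
    if n!="wrist":
        R,t,K=cam(s);print(n,-R.T@t,K.ravel())
    else: print(s["T_tool_cam"],s["intrinsics"])
E
```

```text
pics
time 0.0
joint_positions [-1.373  0.088  1.372 -0.     1.684 -0.103]
qvel [ 0.001 -0.001  0.001 -0.    -0.001 -0.   ]
joint_torque [ 0.0000e+00 -3.4018e+01 -3.0243e+01  7.2000e-02  3.3000e-02 -0.0000e+00]
tool_pos [ 0.163 -0.525  0.204]
ee_rot [-3.141e+00  2.000e-03 -1.270e+00]
wrist_force [0.149 0.04  0.276]
wrist_torque [-0.001 -0.04  -0.048]
width 0.094
scene [ 1.13782339 -0.59776467  1.17982952] [447.66557734   0.         258.32110978   0.         447.66557734
 193.58860408   0.           0.           1.        ]
top [0.37672679 0.07569469 1.41231739] [477.51297452   0.         258.26815031   0.         477.51297452
 187.01349809   0.           0.           1.        ]
[[ 9.99999869e-01 -3.04528369e-04 -4.10259975e-04 -5.73612376e-04]
 [ 4.08149518e-04  9.59150483e-01  2.82896066e-01 -8.35349322e-02]
 [ 3.07351176e-04 -2.82896196e-01  9.59150482e-01 -1.80366733e-01]
 [ 0.00000000e+00  0.00000000e+00  0.00000000e+00  1.00000000e+00]] [[342.97748533   0.         254.52864541]
 [  0.         342.97748533 196.62446048]
 [  0.           0.           1.        ]]
```

View pics/top0.png

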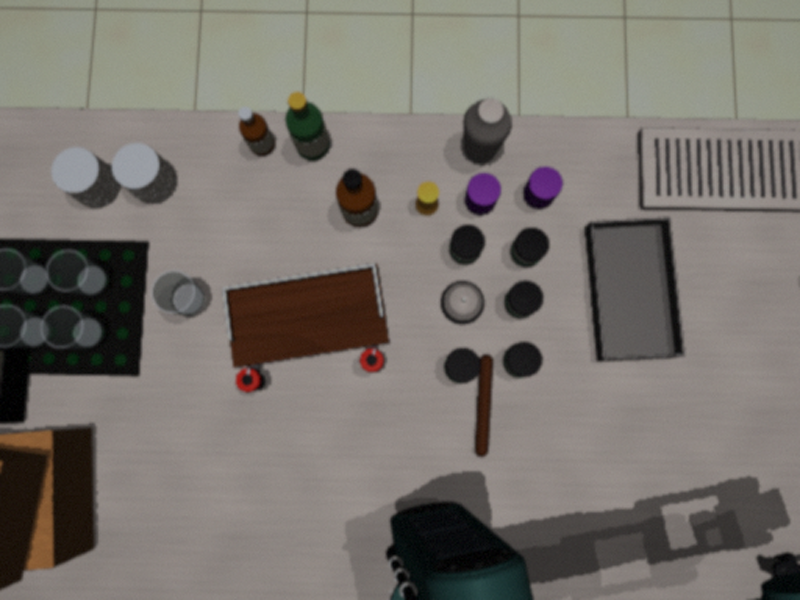

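View pics/scene0.png

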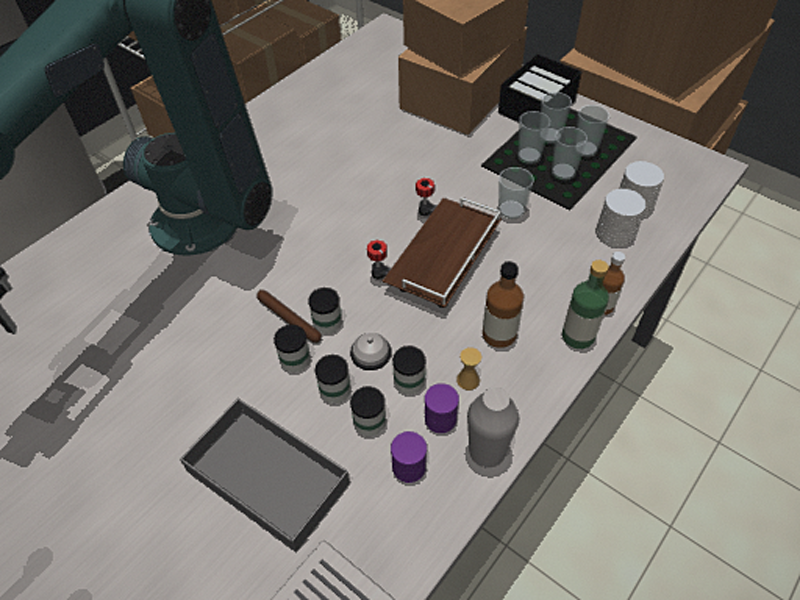

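View pics/wrist0.png

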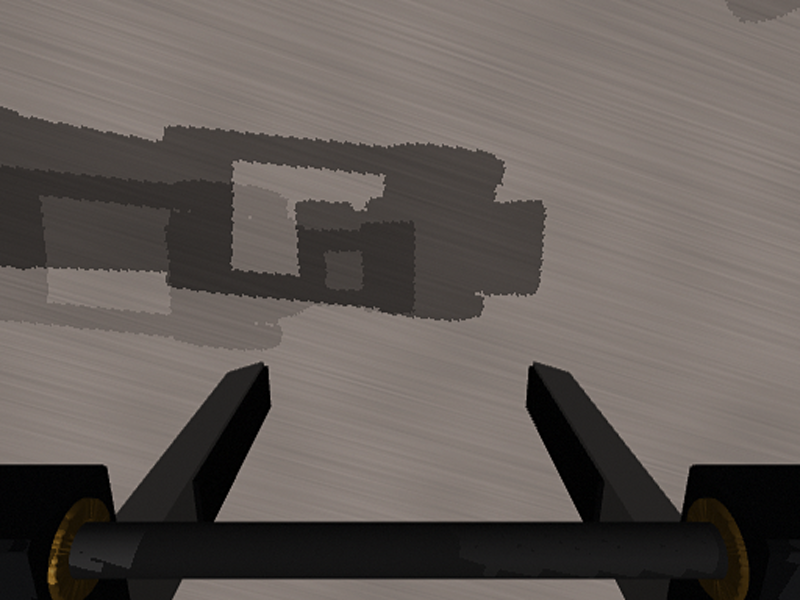

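The top view (800x600) shows the stand centred near (308,315), red knobs at (249,379) and (372,360), and five black lids near (466,243), (530,246), (524,299), (462,364) and (523,359). The tub is at (634,290), the bell at (462,301) and the muddler at (485,405). Next I'll measure these.

```bash
cat >> h.py <<'E'
def blobs(s,kind,amin=30):
    c=s["color"].astype(int); r,g,b=c[...,0],c[...,1],c[...,2]
    hsv=cv2.cvtColor(s["color"],cv2.COLOR_RGB2HSV)
    if kind=="red": m=(r>110)&(g<70)&(b<70)
    if kind=="black": m=(c.max(2)<38)
    if kind=="wood": m=(r>45)&(r-b>25)&(r<130)
    if kind=="purple": m=(b>80)&(b-g>50)
    m=m.astype(np.uint8)
    n,l,st,ce=cv2.connectedComponentsWithStats(m)
    return [(st[i],ce[i],l==i) for i in range(1,n) if st[i][4]>=amin]
def tri(s1,p1,s2,p2):
    A=[]
    P=[]
    for s in(s1,s2):
        R,t,K=cam(s); P.append(K@np.c_[R,t])
    X=cv2.triangulatePoints(P[0],P[1],np.array(p1,float).reshape(2,1),np.array(p2,float).reshape(2,1)).ravel()
    return X[:3]/X[3]
E
python3 - <<'E'
from h import *
import pickle
T=pickle.load(open("top0.pkl","rb"));S=pickle.load(open("scene0.pkl","rb"))
for k in["red","black","wood"]:
  for n,s in(("top",T),("scene",S)):
    for st,ce,m in blobs(s,k):
        print(k,n,st,ce.round(1),ray(s,*ce,{"red":.095,"black":.08,"wood":.042}[k]).round(3))
E
```

```text
red top [230 223  15  15 125] [237.3 230.5] [0.452 0.14  0.095]
red top [151 236  15  15 120] [157.9 243.4] [0.413 0.357 0.095]
red scene [266 114  12   8  42] [271.1 117.7] [0.41  0.356 0.095]
red scene [235 154  12   9  60] [240.5 158.2] [0.451 0.139 0.095]
black top [188  68  10   9  55] [192.7  72.4] [0.912 0.283 0.08 ]
black top [187  80  20  12  80] [198.5  86.5] [0.869 0.264 0.08 ]
black top [297  85  24  19 231] [306.2  95.8] [ 0.846 -0.05   0.08 ]
black top [194  94  16   8  34] [202.5  98.9] [0.832 0.251 0.08 ]
black top [220 109  12  14 132] [225.5 115.7] [0.782 0.183 0.08 ]
black top [336 119  17  14  92] [341.7 127.4] [ 0.753 -0.152  0.08 ]
black top [298 127  17  10  71] [305.  132.6] [ 0.736 -0.046  0.08 ]
black top [380 141  56  85 478] [423.6 174.5] [ 0.62  -0.382  0.08 ]
black top [289 145  20  23 369] [298.3 155.9] [ 0.667 -0.028  0.08 ]
black top [375 144  11  86 240] [379.7 187.1] [ 0.581 -0.257  0.08 ]
black top [328 147  22  23 392] [338.3 157.8] [ 0.664 -0.141  0.08 ]
black top [   0  154   94  117 5193] [ 49.1 203.9] [0.518 0.672 0.08 ]
black top [  0 162  14
[... 3464 characters left out ...]
[-0.383  0.194  0.042]
wood scene [445  64  34  32 190] [463.3  79.9] [0.846 1.051 0.042]
wood scene [266 117  12   9  46] [271.2 122.4] [0.391 0.383 0.042]
wood scene [ 245  127   71   62 2142] [281.1 158. ] [0.527 0.262 0.042]
wood scene [235 160  12   7  45] [241.  163.8] [0.435 0.156 0.042]
wood scene [378 169  22  19 221] [390.6 177.6] [0.866 0.415 0.042]
wood scene [312 178  23  26 474] [322.8 191. ] [0.721 0.229 0.042]
wood scene [259 182  24  13  82] [271.  187.8] [0.581 0.136 0.042]
wood scene [165 186  40  32 284] [184.3 201.2] [ 0.396 -0.079  0.042]
wood scene [310 215  20   7  74] [319.2 218.6] [0.773 0.131 0.042]
wood scene [292 233  15  17 173] [299.3 241.7] [0.773 0.025 0.042]
```

Request:
{"op": "send_rows", "data": {"rows": [10,37,0,0,0,10.5,1,10,37,0,0,0,10.5,1,10,37,0,0,0,10.5,1,10,37,0,0,0,10.5,1,10,37,0,0,0,10.5,1,10,37,0,0,0,10.5,1,10,37,0,0,0,10.5,1,10,37,0,0,0,10.5,1]}}

```text
time: 1.15
tool_pos: [0.243, -0.228, 0.2052]
ee_rot: [-3.141, -0.0, 0.202]
wrist_force: [0.7, 0.3, 0.2]
width: 0.0938
```

Request:
{"op": "send_rows", "data": {"rows": [10,37,0,0,0,10.5,1,10,37,0,0,0,10.5,1,10,37,0,0,0,10.5,1,10,37,0,0,0,10.5,1,10,37,0,0,0,10.5,1,10,37,0,0,0,10.5,1,10,37,0,0,0,10.5,1,10,37,0,0,0,10.5,1]}}

```text
time: 2.15
tool_pos: [0.3229, 0.068, 0.2054]
ee_rot: [3.141, 0.0, 1.668]
wrist_force: [1.1, -0.1, -0.5]
width: 0.094
```

Request:
{"op": "send_rows", "data": {"rows": [11,37,0,0,0,10.5,1,11,37,0,0,0,10.5,1,11,37,0,0,0,10.5,1,11,37,0,0,0,10.5,1,11,36,0,0,0,10.5,1,11,36,0,0,0,10.5,1,11,36,0,0,0,10.5,1,11,36,0,0,0,10.5,1]}}

```text
time: 3.15
tool_pos: [0.411, 0.3598, 0.205]
ee_rot: [-3.141, -0.001, 3.134]
wrist_force: [0.1, -1.2, -1.1]
width: 0.0943
```

```bash
cat >> h.py <<'E'
from scipy.spatial.transform import Rotation as Ro
def wsnap():
    o=get_obs(); s=snapshot("wrist")
    R=Ro.from_euler("xyz",o["ee_rot"]).as_matrix(); T=np.eye(4);T[:3,:3]=R;T[:3,3]=o["tool_pos"]
    C=T@np.array(s["T_tool_cam"]); W=np.linalg.inv(C)
    s=dict(s); s["rvec"]=cv2.Rodrigues(W[:3,:3])[0]; s["tvec"]=W[:3,3]
    return s,o
def png(s,n,crop=None):
    im=s["color"][:,:,::-1]
    if crop: im=im[crop[1]:crop[3],crop[0]:crop[2]]
    f=min(800/im.shape[1],600/im.shape[0]); cv2.imwrite(f"pics/{n}.png",cv2.resize(im,None,fx=f,fy=f,interpolation=cv2.INTER_CUBIC))
E
python3 - <<'E'
from h import *
s,o=wsnap();print(o["joint_positions"].round(3) if hasattr(o["joint_positions"],'round') else o["joint_positions"],o["tool_pos"],o["wrist_torque"])
png(s,"w1")
for st,ce,m in blobs(s,"red",100):
    print(st,ce.round(1),[ray(s,*ce,z).round(4) for z in(.088,.1)])
E
```

```text
[ 0.615  0.08   1.38  -0.     1.683 -2.519] [0.41101434 0.35981106 0.20499607] [ 0.11391184 -0.09220424  0.01705135]
[ 228  168   46   45 1113] [251.1 189.4] [array([0.4146, 0.3589, 0.088 ]), array([0.4144, 0.3556, 0.1   ])]
```

View pics/w1.png

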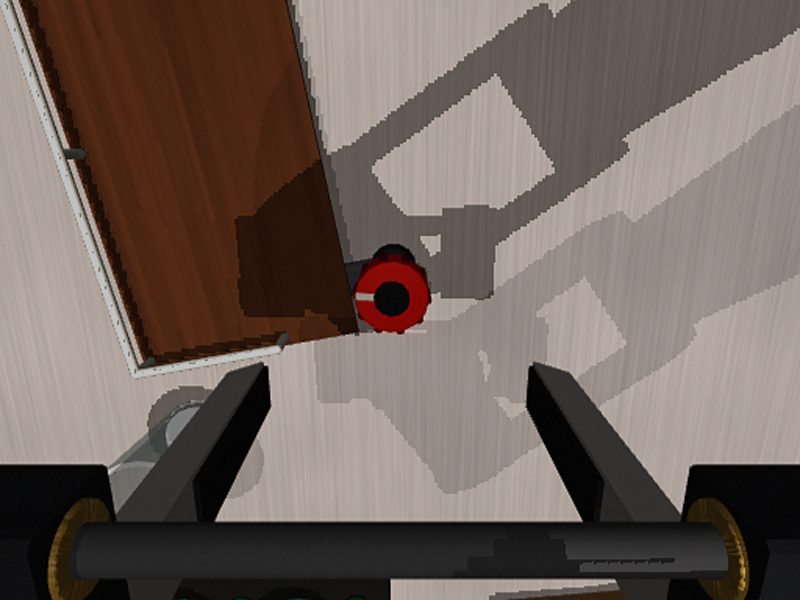

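```bash
python3 - <<'E'
from h import *
import pickle
T=pickle.load(open("top0.pkl","rb"));S=pickle.load(open("scene0.pkl","rb"))
s,o=wsnap(); pickle.dump(s,open("w1.pkl","wb"))
png(T,"top_k",(130,200,270,270)); png(S,"scene_k",(220,95,300,175))
R,t,K=cam(s);print("cam",-R.T@t)
h=(391/1.5625,298/1.5625)
for z in(.088,.094,.1):
    p=ray(s,*h,z); q=R@p+t
    print(z,p.round(4),"depth",q[2].round(4),"px per 42mm",(K[0,0]*.042/q[2]).round(1))
for a,b in (((157.9,243.4),(271.1,117.7)),((237.3,230.5),(240.5,158.2))): print(tri(T,a,S,b).round(4))
print(tri(T,(157.9,243.4),s,h))
# mark angle
import numpy as np
p=ray(s,*h,.1);m=ray(s,365/1.5625,296/1.5625,.1);print("mark ang world",np.degrees(np.arctan2(m[1]-p[1],m[0]-p[0])))
E
```

```text
cam [0.41229691 0.28092072 0.38414019]
0.088 [0.4161 0.3639 0.088 ] depth 0.3075 px per 42mm 46.8
0.094 [0.416  0.3622 0.094 ] depth 0.3013 px per 42mm 47.8
0.1 [0.4159 0.3605 0.1   ] depth 0.295 px per 42mm 48.8
[0.4117 0.3563 0.096 ]
[0.4511 0.1399 0.0948]
[0.41256619 0.34635437 0.14833139]
mark ang world -4.632164284483391
```

View pics/scene_k.png

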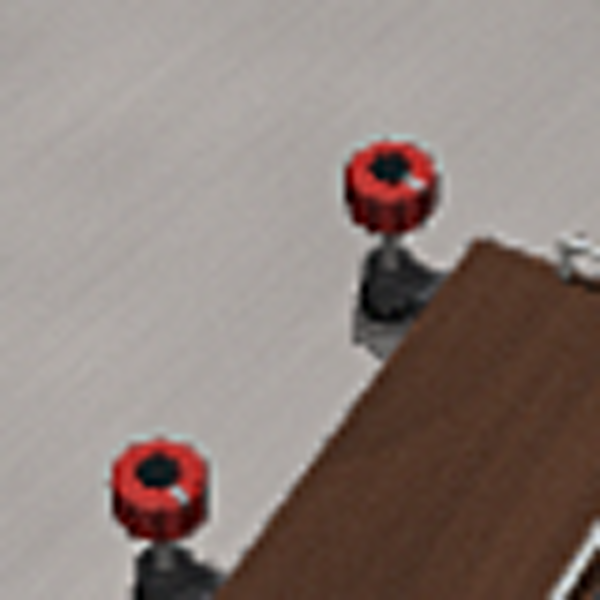

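View pics/top_k.png

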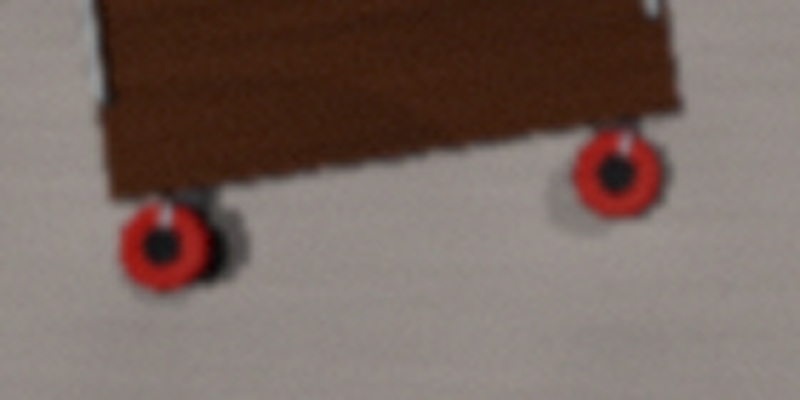

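```bash
python3 - <<'E'
from h import *
import pickle
T=pickle.load(open("top0.pkl","rb"));S=pickle.load(open("scene0.pkl","rb"));w=pickle.load(open("w1.pkl","rb"))
L=tri(T,(158.1,242.7),S,(271.8,117.2));Rr=tri(T,(237.6,230.1),S,(241.1,157.6));print(L,Rr,np.linalg.norm(L-Rr))
# consistency check on wrist: L projected
print(proj(w,L)*1.5625, proj(T,[.412,.357,.1]))
E
```

```text
[0.41413142 0.355634   0.09985396] [0.45270864 0.13960947 0.09868589] 0.2194451314549386
[394.20557064 289.30106162] [157.65059967 243.57434969]
```

```bash
python3 - <<'E'
from h import *
for i in range(2):
    s,o=wsnap()
    m=[b for b in blobs(s,"red",100)]
    st,ce,_=m[0]; print(o["time"],np.round(o["tool_pos"],4),np.round(o["ee_rot"],4),st,ce.round(1))
    c=s["color"].astype(int); k=(c.max(2)<40); k[:170]=0;k[205:]=0;k[:,:240]=0;k[:,262:]=0
    v,u=np.nonzero(k);print("hole",u.mean(),v.mean(),len(u),ray(s,u.mean(),v.mean(),.1))
E
```

```text
3.25 [0.411  0.361  0.2039] [-3.1412e+00 -2.1000e-03  3.1323e+00] [ 228  167   46   45 1127] [250.9 188.4]
hole 250.10539845758356 189.88688946015424 389 [0.41511811 0.35693576 0.1       ]
3.3 [0.4106 0.3594 0.2042] [-3.1400e+00 -2.1000e-03  3.1288e+00] [ 227  168   46   46 1121] [250.5 190.2]
hole 249.86910994764398 191.59947643979058 382 [0.41500636 0.35679782 0.1       ]
```

Request:
{"op": "send_rows", "data": {"rows": [3.5,-3,-20,0,0,0,0.75,0,0,-25,0,0,0,0.75,0,0,-25,0,0,0,0.75,0,0,-25,0,0,0,0.75,0,0,-20,0,0,0,0.75,0,0,-20,0,0,0,0.75,0,0,0,0,0,0,0.75,0,0,0,0,0,0,0.75]}}

```text
time: 4.35
tool_pos: [0.4149, 0.3553, 0.0716]
ee_rot: [3.141, 0.001, 3.127]
wrist_force: [0.7, -0.2, -0.8]
width: 0.0707
```

```bash
python3 - <<'E'
from h import *
s,o=wsnap();print(o["joint_positions"],o["tool_pos"],o["wrist_torque"],o["wrist_force"],o["width"])
png(s,"w2")
E
```

```text
[ 6.04497411e-01  1.42725395e-01  1.57913473e+00 -9.04106170e-05
  1.41839024e+00 -2.52247214e+00] [0.41486229 0.35532255 0.07163186] [ 0.1928269  -0.0470598  -0.03492681] [ 0.65961066 -0.16939767 -0.75406007] 0.07066100932283663
```

View pics/w2.png

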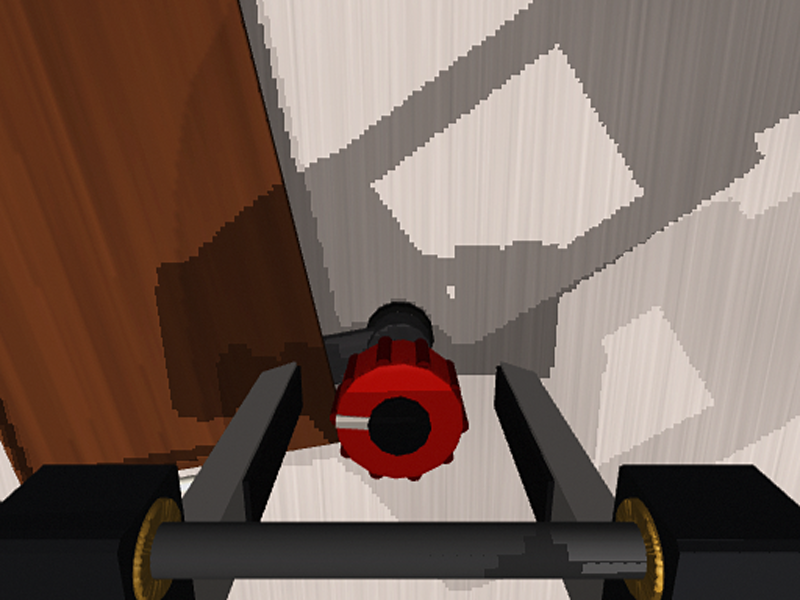

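The red knob is centred between the fingers: knob at about (400,425), finger gap centre at about 398. Closing now.

Request:
{"op": "send_rows", "data": {"rows": [0,0,0,0,0,0,0.3,0,0,0,0,0,0,0.2,0,0,0,0,0,0,0,0,0,0,0,0,0,0,0,0,0,0,0,0,0,0,0,0,0,0,0,0,0,0,0,0,0,0,0,0,0,0,0,0,0,0]}}

```text
time: 5.4
tool_pos: [0.4145, 0.3558, 0.0707]
ee_rot: [3.141, 0.0, 3.128]
wrist_force: [0.0, 0.1, 2.3]
width: 0.0416
```

```bash
cat > st.py <<'E'
from h import *
o=get_obs();print(round(o["time"],2),"q",np.round(o["joint_positions"],3),"p",np.round(o["tool_pos"],4),"yaw",np.degrees(o["ee_rot"][2]).round(1),"F",np.round(o["wrist_force"],2),"T",np.round(o["wrist_torque"],3),"w",round(o["width"],4))
E
python3 st.py
```

```text
5.4 q [ 0.605  0.144  1.579  0.     1.418 -2.523] p [0.4145 0.3558 0.0707] yaw 179.2 F [0.02 0.12 2.33] T [ 0.138 -0.005 -0.007] w 0.0416
```

Request:
{"op": "send_rows", "data": {"rows": [0,0,-0.45,0,0,-10,0,0,0,-0.45,0,0,-10,0,0,0,-0.45,0,0,-10,0,0,0,-0.45,0,0,-10,0,0,0,-0.45,0,0,-10,0,0,0,-0.45,0,0,-10,0,0,0,-0.45,0,0,-10,0,0,0,-0.45,0,0,-10,0]}}

```text
time: 6.4
tool_pos: [0.4147, 0.3557, 0.0671]
ee_rot: [3.141, -0.0, 1.726]
wrist_force: [1.0, 0.3, 1.6]
width: 0.0417
```

```bash
python3 st.py
```

```text
6.4 q [ 0.605  0.147  1.584 -0.     1.41  -1.121] p [0.4147 0.3557 0.0671] yaw 98.9 F [0.98 0.25 1.57] T [ 0.03  -0.156  0.114] w 0.0417
```

Request:
{"op": "send_rows", "data": {"rows": [0,0,-0.45,0,0,-10,0,0,0,-0.45,0,0,-10,0,0,0,-0.45,0,0,-10,0,0,0,-0.45,0,0,-10,0,0,0,-0.45,0,0,-10,0,0,0,-0.45,0,0,-10,0,0,0,-0.45,0,0,-10,0,0,0,-0.4,0,0,-10,0]}}

```text
time: 7.4
tool_pos: [0.4146, 0.3555, 0.0636]
ee_rot: [3.141, -0.0, 0.33]
wrist_force: [-0.0, -0.3, 1.8]
width: 0.0418
```

```bash
python3 st.py
```

```text
7.4 q [ 0.605  0.15   1.588 -0.     1.404  0.275] p [0.4146 0.3555 0.0636] yaw 18.9 F [-0.05 -0.31  1.83] T [-0.127 -0.016  0.047] w 0.0418
```

Request:
{"op": "send_rows", "data": {"rows": [0,0,-0.35,0,0,-8,0,0,0,-0.35,0,0,-8,0,0,0,-0.35,0,0,-8,0,0,0,-0.35,0,0,-8,0,0,0,-0.35,0,0,-8,0,0,0,-0.3,0,0,-7,0,0,0,-0.3,0,0,-7,0,0,0,-0.3,0,0,-6,0]}}

```text
time: 8.4
tool_pos: [0.4145, 0.3555, 0.0609]
ee_rot: [3.141, -0.0, -0.715]
wrist_force: [-0.3, -0.8, 2.7]
width: 0.0415
```

```bash
python3 st.py; python3 - <<'E'
from h import *
s,o=wsnap();png(s,"w3")
S=snapshot("scene");png(S,"s3",(220,95,300,175))
print(np.round(get_obs()["wrist_torque"],3))
E
```

```text
8.4 q [ 0.605  0.152  1.591 -0.     1.399  1.32 ] p [0.4145 0.3555 0.0609] yaw -41.0 F [-0.3  -0.83  2.68] T [-0.134  0.06   0.038] w 0.0415
[-0.156  0.075 -0.065]
```

View pics/w3.png

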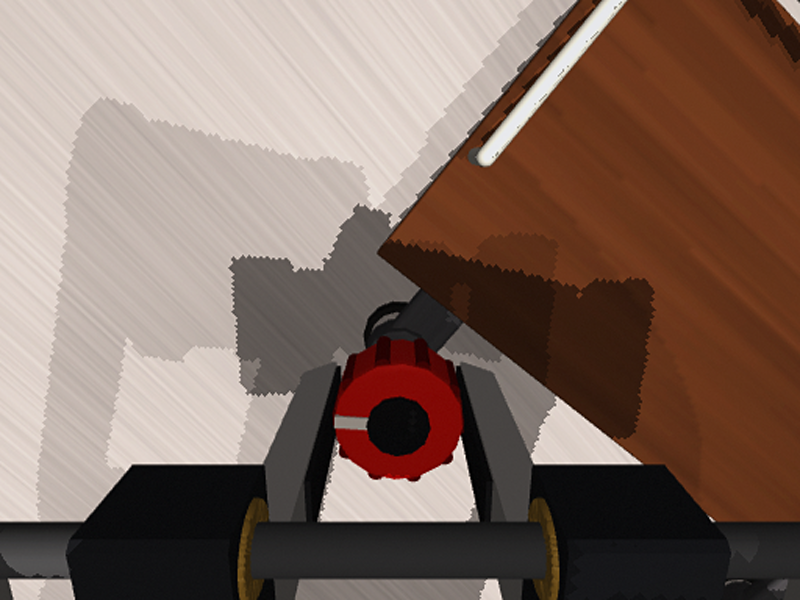

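View pics/s3.png

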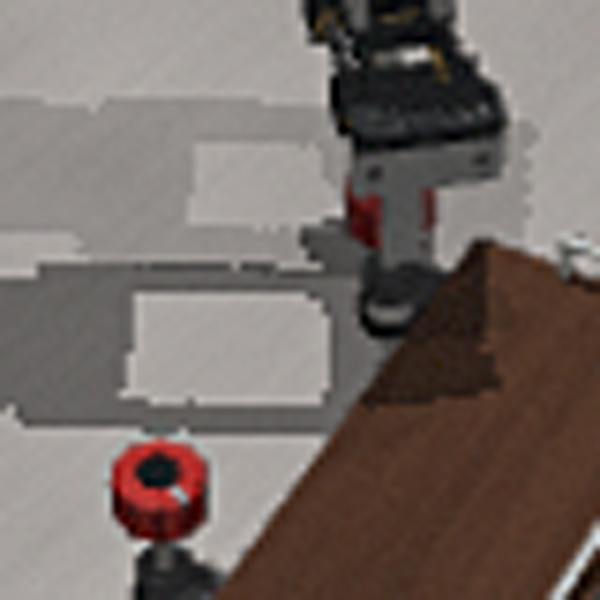

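```bash
cat > av.py <<'E'
from h import *
a=[]
for i in range(8):
    o=get_obs();a.append(np.r_[o["wrist_force"],o["wrist_torque"],o["joint_torque"][5],o["joint_positions"][5],o["tool_pos"][2]*1000]); snapshot("wrist")
a=np.array(a);print(round(o["time"],2),"first",a[0].round(3),"\nmean",a.mean(0).round(3),"\nsd",a.std(0).round(3),np.degrees(o["ee_rot"][2]).round(1))
E
python3 av.py
```

```text
8.85 first [-0.626 -1.591  1.909 -0.156  0.075 -0.065  0.272  1.317 60.884] 
mean [-2.8400e-01 -8.8500e-01  3.1110e+00 -2.1400e-01  8.7000e-02 -4.4000e-02
  8.0000e-03  1.3160e+00  6.0886e+01] 
sd [0.517 0.607 0.75  0.034 0.02  0.037 0.102 0.    0.012] -40.7
```

Request:
{"op": "send_rows", "data": {"rows": [0,0,-0.15,0,0,-3,0,0,0,-0.15,0,0,-3,0,0,0,-0.1,0,0,-3,0,0,0,-0.15,0,0,-3,0,0,0,-0.1,0,0,-3,0,0,0,-0.15,0,0,-3,0,0,0,-0.1,0,0,-3,0,0,0,-0.15,0,0,-3,0]}}

```text
time: 9.9
tool_pos: [0.4145, 0.3556, 0.0598]
ee_rot: [-3.142, -0.0, -1.131]
wrist_force: [-0.7, -0.7, 4.8]
width: 0.0415
```

```bash
python3 av.py
```

```text
10.25 first [-0.664 -0.697  4.842 -0.227  0.147  0.068 -0.273  1.737 59.813] 
mean [-8.810e-01 -1.305e+00  4.177e+00 -2.710e-01  1.490e-01 -6.800e-02
 -5.100e-02  1.736e+00  5.980e+01] 
sd [0.687 0.504 0.635 0.042 0.022 0.062 0.101 0.001 0.01 ] -64.7
```

Request:
{"op": "send_rows", "data": {"rows": [0,0,-0.05,0,0,-1.5,0,0,0,-0.1,0,0,-1.5,0,0,0,-0.05,0,0,-1.5,0,0,0,-0.05,0,0,-1.5,0,0,0,-0.1,0,0,-1.5,0,0,0,-0.05,0,0,-1.5,0,0,0,-0.1,0,0,-1.5,0,0,0,-0.05,0,0,-1.5,0]}}

```text
time: 11.3
tool_pos: [0.4145, 0.3556, 0.0594]
ee_rot: [-3.142, -0.0, -1.341]
wrist_force: [-1.2, -1.9, 6.3]
width: 0.0415
```

```bash
python3 av.py
```

```text
11.65 first [-1.1740e+00 -1.8590e+00  6.3030e+00 -3.3500e-01  2.4300e-01  1.7000e-01
 -9.0000e-03  1.9470e+00  5.9357e+01] 
mean [-1.3060e+00 -2.0730e+00  5.9210e+00 -3.7400e-01  2.5200e-01  4.8000e-02
  4.7000e-02  1.9460e+00  5.9375e+01] 
sd [0.496 0.376 0.505 0.03  0.03  0.059 0.052 0.    0.017] -76.8
```

Request:
{"op": "send_rows", "data": {"rows": [0,0,0,0,0,-0.4,0,0,0,-0.05,0,0,-0.4,0,0,0,0,0,0,-0.4,0,0,0,0,0,0,-0.4,0,0,0,-0.05,0,0,-0.4,0,0,0,0,0,0,-0.4,0,0,0,0,0,0,-0.4,0,0,0,0,0,0,-0.4,0]}}

```text
time: 12.7
tool_pos: [0.4145, 0.3557, 0.0594]
ee_rot: [-3.141, -0.0, -1.396]
wrist_force: [-1.7, -2.6, 5.5]
width: 0.0414
```

```bash
python3 av.py
```

```text
13.05 first [-1.657 -2.625  5.519 -0.367  0.295  0.23   0.209  2.002 59.392] 
mean [-1.584 -2.152  5.787 -0.371  0.282  0.195  0.207  2.002 59.361] 
sd [0.336 0.425 0.429 0.021 0.025 0.031 0.012 0.    0.014] -80.0
```

Request:
{"op": "send_rows", "data": {"rows": [0,0,0,0,0,0,0.7,0,0,0,0,0,0,0.7,0,0,0,0,0,0,0.75,0,0,10,0,0,0,0.75,0,0,30,0,0,0,0.75,0,0,30,0,0,0,0.75,0,0,30,0,0,10.5,0.75,0,0,30,0,0,10.5,0.75]}}

```text
time: 14.1
tool_pos: [0.4146, 0.3558, 0.1909]
ee_rot: [-3.14, 0.0, -1.023]
wrist_force: [0.6, -0.4, 0.2]
width: 0.0701
```

Request:
{"op": "send_rows", "data": {"rows": [0,0,5,0,0,10.5,0.75,0,0,5,0,0,10.5,0.75,0,-20,0,0,0,10.5,0.75,2,-20,0,0,0,10.5,0.75,3,-20,0,0,0,10.5,0.75,3,-20,0,0,0,10.5,0.75,3,-20,0,0,0,10.5,0.75,3,-20,0,0,0,10.5,0.75]}}

```text
time: 15.1
tool_pos: [0.4286, 0.2352, 0.1999]
ee_rot: [3.142, -0.001, 0.443]
wrist_force: [0.1, 0.0, -0.5]
width: 0.0705
```

Request:
{"op": "send_rows", "data": {"rows": [3,-16,0,0,0,10.5,0.75,3,-16,0,0,0,10.5,0.75,3,-16,0,0,0,10.5,0.75,3,-16,0,0,0,10.5,0.75,3,-16,0,0,0,10.5,0.75,3,-16,0,0,0,10.5,0.75,3,0,0,0,0,10.5,0.75,3,0,0,0,0,10.5,0.75]}}

```text
time: 16.1
tool_pos: [0.4527, 0.1395, 0.1999]
ee_rot: [3.14, 0.0, 1.908]
wrist_force: [-0.4, -0.1, 0.5]
width: 0.0706
```

Request:
{"op": "send_rows", "data": {"rows": [0,0,0,0,0,10.5,0.75,0,0,0,0,0,10.5,0.75,0,0,0,0,0,10.5,0.75,0,0,0,0,0,10.5,0.75,0,0,0,0,0,0,0.75,0,0,0,0,0,0,0.75,0,0,0,0,0,0,0.75,0,0,0,0,0,0,0.75]}}

```text
time: 17.1
tool_pos: [0.4524, 0.1397, 0.199]
ee_rot: [3.142, -0.0, 2.635]
wrist_force: [0.1, -0.1, -1.6]
width: 0.0705
```

```bash
python3 st.py; python3 - <<'E'
from h import *
import pickle
s,o=wsnap();png(s,"w4")
T=snapshot("top");S=snapshot("scene");pickle.dump((T,S),open("ts1.pkl","wb"))
png(S,"s4",(220,95,300,175))
for st,ce,m in blobs(s,"red",100): print(st,ce)
E
```

```text
17.1 q [ 0.18  -0.083  1.554  0.     1.671 -2.456] p [0.4524 0.1397 0.199 ] yaw 151.0 F [ 0.06 -0.13 -1.6 ] T [ 0.067 -0.103  0.044] w 0.0705
[230 174  49  30 687] [255.52110626 186.3202329 ]
```

View pics/w4.png

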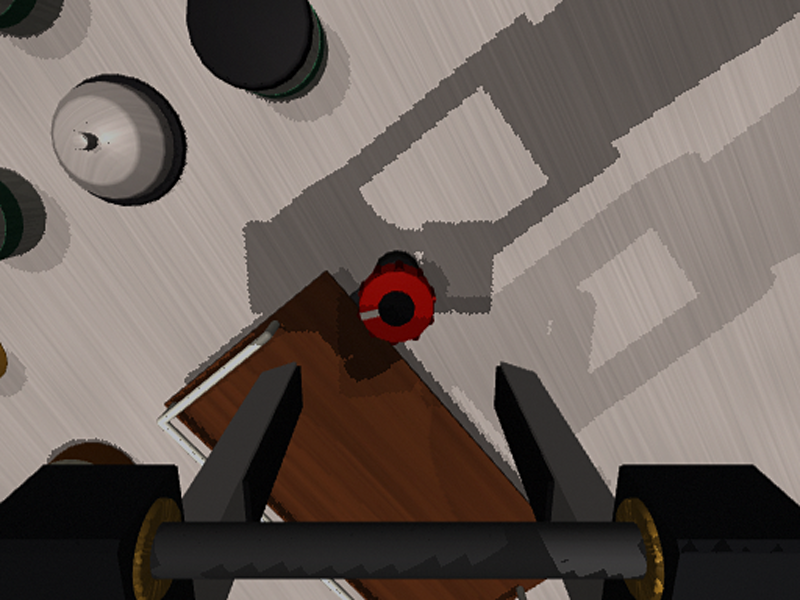

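View pics/s4.png

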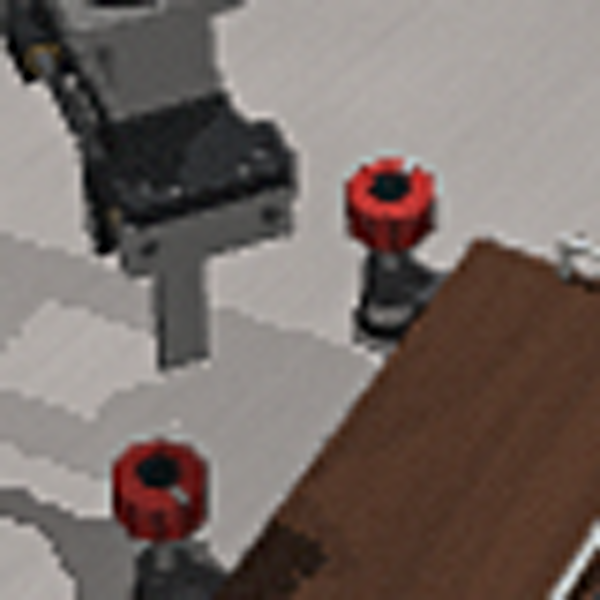

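```bash
python3 - <<'E'
from h import *
import pickle
T,S=pickle.load(open("ts1.pkl","rb"))
print(ray(S,271.9,119.5,.0885))
png(T,"t4",(130,200,270,270))
s,o=wsnap();c=s["color"].astype(int);k=(c.max(2)<40);k[:180]=0;k[212:]=0;k[:,:243]=0;k[:,266:]=0
v,u=np.nonzero(k);print(u.mean(),v.mean(),len(u),ray(s,u.mean(),v.mean(),.099),ray(s,396/1.5625,308/1.5625,.099))
p=ray(s,396/1.5625,308/1.5625,.099);m=ray(s,368/1.5625,314/1.5625,.099);print(np.degrees(np.arctan2(m[1]-p[1],m[0]-p[0])))
E
```

```text
[0.41393407 0.35594321 0.0885    ]
253.40100250626566 197.31328320802004 399 [0.45414833 0.14061435 0.099     ] [0.4540357  0.14048013 0.099     ]
-16.409640624329747
```

View pics/t4.png

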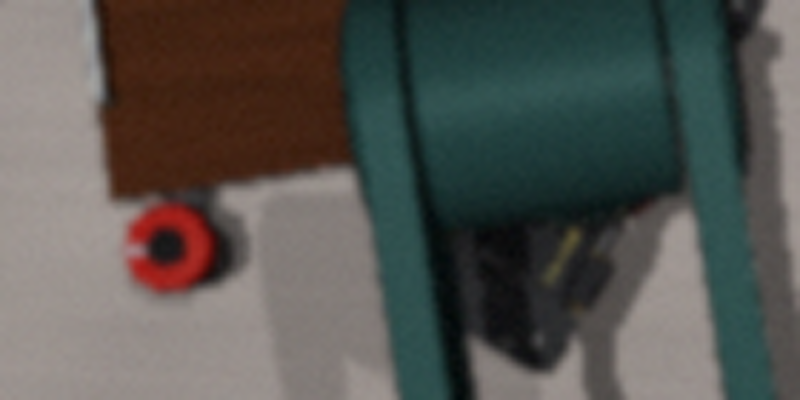

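Request:
{"op": "send_rows", "data": {"rows": [1,0,-25,0,0,0,0.75,0,0,-25,0,0,0,0.75,0,0,-25,0,0,0,0.75,0,0,-25,0,0,0,0.75,0,0,-18,0,0,0,0.75,0,0,-11,0,0,0,0.75,0,0,0,0,0,0,0.75,0,0,0,0,0,0,0.75]}}

```text
time: 18.3
tool_pos: [0.4541, 0.1398, 0.0709]
ee_rot: [3.141, 0.001, 2.636]
wrist_force: [0.4, -0.3, -0.8]
width: 0.0705
```

```bash
python3 st.py; python3 - <<'E'
from h import *
s,o=wsnap();png(s,"w5")
E
```

```text
18.3 q [ 0.179 -0.013  1.746  0.     1.407 -2.457] p [0.4541 0.1398 0.0709] yaw 151.0 F [ 0.42 -0.27 -0.79] T [ 0.109 -0.09   0.014] w 0.0705
```

View pics/w5.png

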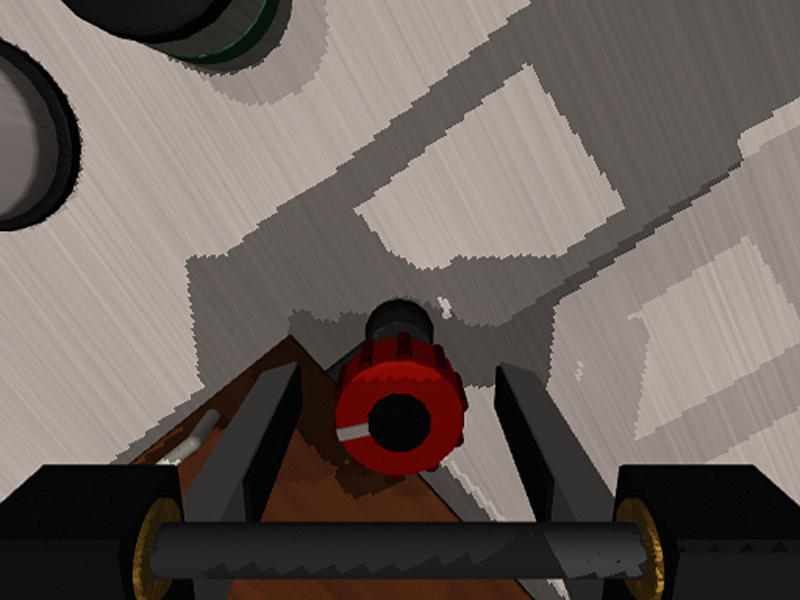

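The right knob is centred between the fingers at (400,422). I'll close and turn it about 170° quickly first.

Request:
{"op": "send_rows", "data": {"rows": [0,0,0,0,0,0,0.3,0,0,0,0,0,0,0.2,0,0,0,0,0,0,0,0,0,0,0,0,0,0,0,0,0,0,0,0,0,0,0,0,0,0,0,0,0,0,0,0,0,0,0,0,0,0,0,0,0,0]}}

```text
time: 19.35
tool_pos: [0.4536, 0.1397, 0.0702]
ee_rot: [3.141, 0.0, 2.636]
wrist_force: [1.0, -0.9, 1.5]
width: 0.0415
```

Request:
{"op": "send_rows", "data": {"rows": [0,0,-0.45,0,0,-10,0,0,0,-0.45,0,0,-10,0,0,0,-0.45,0,0,-10,0,0,0,-0.45,0,0,-10,0,0,0,-0.45,0,0,-10,0,0,0,-0.45,0,0,-10,0,0,0,-0.45,0,0,-10,0,0,0,-0.45,0,0,-10,0]}}

```text
time: 20.35
tool_pos: [0.4539, 0.1389, 0.0666]
ee_rot: [3.14, 0.001, 1.234]
wrist_force: [0.9, -2.7, 1.8]
width: 0.0417
```

Request:
{"op": "send_rows", "data": {"rows": [0,0,-0.45,0,0,-10,0,0,0,-0.45,0,0,-10,0,0,0,-0.45,0,0,-10,0,0,0,-0.45,0,0,-10,0,0,0,-0.45,0,0,-10,0,0,0,-0.45,0,0,-10,0,0,0,-0.45,0,0,-10,0,0,0,-0.4,0,0,-10,0]}}

```text
time: 21.35
tool_pos: [0.4533, 0.1386, 0.063]
ee_rot: [3.139, 0.0, -0.162]
wrist_force: [-1.2, -3.5, 4.0]
width: 0.0417
```

```bash
python3 av.py
```

```text
21.7 first [-1.203 -3.481  3.975 -0.58   0.065  0.075 -1.065  0.341 62.996] 
mean [-1.2030e+00 -4.6790e+00  3.4350e+00 -8.4400e-01  1.3100e-01 -4.2000e-02
 -4.8000e-02  3.3600e-01  6.3004e+01] 
sd [0.478 0.811 0.38  0.15  0.046 0.049 0.43  0.004 0.018] -8.8
```

Request:
{"op": "send_rows", "data": {"rows": [0,0,-0.35,0,0,-8,0,0,0,-0.35,0,0,-8,0,0,0,-0.35,0,0,-8,0,0,0,-0.35,0,0,-8,0,0,0,-0.3,0,0,-7,0,0,0,-0.3,0,0,-6,0,0,0,-0.2,0,0,-5,0,0,0,-0.2,0,0,-5,0]}}

```text
time: 22.75
tool_pos: [0.4528, 0.1389, 0.0605]
ee_rot: [3.14, -0.001, -1.117]
wrist_force: [-2.8, -5.1, 3.7]
width: 0.0415
```

```bash
python3 av.py; python3 - <<'E'
from h import *
s,o=wsnap();png(s,"w6")
E
```

```text
23.1 first [-2.763 -5.093  3.706 -0.756  0.424  0.126 -0.503  1.296 60.548] 
mean [-2.545 -4.645  4.301 -0.793  0.43  -0.061 -0.077  1.295 60.551] 
sd [0.426 0.477 0.698 0.04  0.02  0.074 0.189 0.002 0.007] -63.8
```

View pics/w6.png

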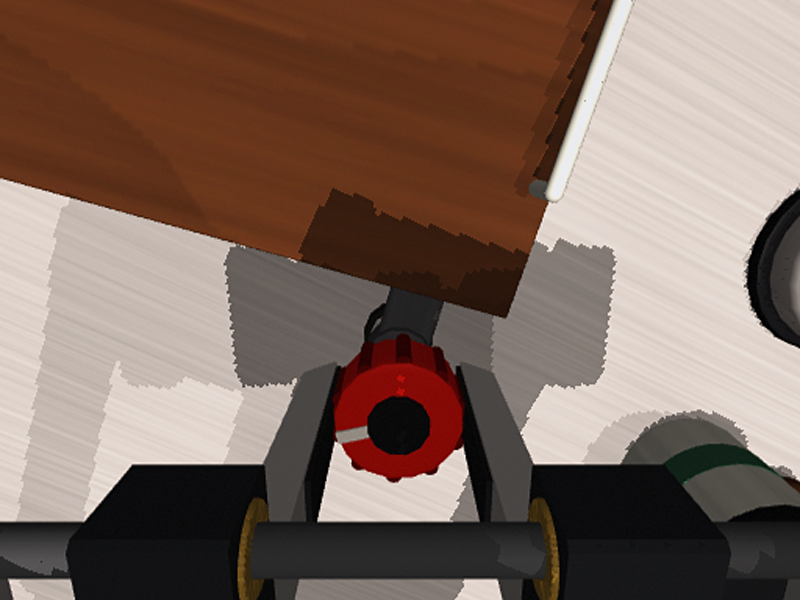

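Request:
{"op": "send_rows", "data": {"rows": [-0.2,-0.3,-0.1,0,0,-3,0,-0.2,-0.3,-0.15,0,0,-3,0,0,-0.3,-0.1,0,0,-3,0,0,0,-0.15,0,0,-3,0,0,0,-0.1,0,0,-3,0,0,0,-0.1,0,0,-2,0,0,0,-0.1,0,0,-2,0,0,0,-0.1,0,0,-2,0]}}

```text
time: 24.2
tool_pos: [0.4528, 0.139, 0.0596]
ee_rot: [3.141, 0.0, -1.484]
wrist_force: [-3.0, -1.4, 3.8]
width: 0.0415
```

```bash
python3 av.py
```

```text
24.55 first [-2.964 -1.447  3.829 -0.218  0.44   0.088 -0.169  1.662 59.59 ] 
mean [-3.2360e+00 -4.9400e-01  4.2220e+00 -1.5000e-01  5.1800e-01 -4.4000e-02
 -6.3000e-02  1.6610e+00  5.9601e+01] 
sd [0.274 0.71  0.52  0.063 0.054 0.065 0.067 0.001 0.012] -85.0
```

Request:
{"op": "send_rows", "data": {"rows": [0,0,-0.05,0,0,-0.6,0,0,0,0,0,0,-0.6,0,0,0,-0.05,0,0,-0.6,0,0,0,-0.05,0,0,-0.6,0,0,0,0,0,0,-0.6,0,0,0,-0.05,0,0,-0.6,0,0,0,0,0,0,-0.6,0,0,0,0,0,0,-0.6,0]}}

```text
time: 25.6
tool_pos: [0.4528, 0.1391, 0.0594]
ee_rot: [3.141, 0.0, -1.567]
wrist_force: [-3.8, 0.2, 4.2]
width: 0.0413
```

```bash
python3 av.py
```

```text
25.95 first [-3.799e+00  2.480e-01  4.243e+00  5.700e-02  6.770e-01  2.700e-02
 -4.000e-03  1.745e+00  5.940e+01] 
mean [-3.7830e+00  1.2400e-01  5.1600e+00  2.9000e-02  6.9800e-01 -1.2000e-02
  8.0000e-03  1.7450e+00  5.9389e+01] 
sd [0.268 0.5   0.572 0.028 0.018 0.03  0.018 0.    0.01 ] -89.8
```

Request:
{"op": "send_rows", "data": {"rows": [-0.5,0,-0.05,0,0,-0.5,0,0,0,0,0,0,-0.5,0,0,0,-0.05,0,0,-0.5,0,0,0,0,0,0,-0.5,0,0,0,0,0,0,-0.5,0,0,0,-0.05,0,0,-0.5,0,0,0,0,0,0,-0.5,0,0,0,0,0,0,-0.5,0]}}

```text
time: 27.0
tool_pos: [0.4528, 0.139, 0.0593]
ee_rot: [-3.141, 0.001, -1.637]
wrist_force: [-0.6, 2.4, 4.4]
width: 0.0415
```

```bash
python3 av.py
```

```text
27.35 first [-5.8500e-01  2.4330e+00  4.4270e+00  5.0200e-01  2.1900e-01  9.3000e-02
  5.5000e-02  1.8150e+00  5.9304e+01] 
mean [-8.5000e-01  3.1670e+00  3.9220e+00  5.8300e-01  1.4300e-01  3.5000e-02
  5.0000e-02  1.8150e+00  5.9293e+01] 
sd [0.289 0.648 0.566 0.068 0.049 0.049 0.017 0.    0.016] -93.8
```

Request:
{"op": "send_rows", "data": {"rows": [0,-0.3,-0.05,0,0,-0.4,0,0,0,0,0,0,-0.4,0,0,0,0,0,0,-0.4,0,0,0,-0.05,0,0,-0.4,0,0,0,0,0,0,-0.4,0,0,0,0,0,0,-0.4,0,0,0,0,0,0,-0.4,0,0,0,0,0,0,-0.4,0]}}

```text
time: 28.4
tool_pos: [0.4528, 0.139, 0.0593]
ee_rot: [-3.141, 0.001, -1.692]
wrist_force: [-0.6, 5.5, 2.5]
width: 0.0415
```

```bash
python3 av.py
```

```text
28.75 first [-0.607  5.545  2.504  0.991  0.064  0.209  0.143  1.87  59.269] 
mean [-0.118  5.416  3.689  0.926  0.093  0.141  0.141  1.87  59.274] 
sd [0.442 0.306 0.472 0.039 0.018 0.038 0.012 0.    0.01 ] -97.0
```

Request:
{"op": "send_rows", "data": {"rows": [0,0,0,0,0,0,0.7,0,0,0,0,0,0,0.75,0,0,0,0,0,0,0.75,0,0,10,0,0,0,0.75,0,0,30,0,0,0,0.75,0,0,40,0,0,10.7,0.75,0,-10,50,0,0,10.7,0.75,0,-10,50,0,0,10.7,0.75]}}

```text
time: 29.8
tool_pos: [0.4524, 0.1181, 0.2413]
ee_rot: [-3.141, -0.001, -1.126]
wrist_force: [0.4, 0.5, -0.1]
width: 0.0703
```

Request:
{"op": "send_rows", "data": {"rows": [-20,-40,10,0,0,10.7,0.75,-20,-40,0,0,0,10.7,0.75,-20,-40,0,0,0,10.7,0.75,-20,-40,0,0,0,10.7,0.75,-20,-40,0,0,0,10.7,0.75,-20,-40,0,0,0,10.7,0.75,-20,-40,0,0,0,10.7,0.75,0,0,0,0,0,0,0.75]}}

```text
time: 30.8
tool_pos: [0.3229, -0.1436, 0.2499]
ee_rot: [3.14, -0.001, 0.074]
wrist_force: [0.3, -0.5, 0.1]
width: 0.0708
```

```bash
python3 st.py; python3 - <<'E'
from h import *
import pickle
T=snapshot("top");S=snapshot("scene");pickle.dump((T,S),open("ts2.pkl","wb"))
png(S,"s6",(220,95,300,175)); png(T,"t6k",(130,200,270,270)); png(T,"t6"); png(S,"s6b")
E
```

```text
30.8 q [-5.790e-01 -3.660e-01  1.682e+00 -1.000e-03  1.825e+00 -6.530e-01] p [ 0.3229 -0.1436  0.2499] yaw 4.2 F [ 0.27 -0.46  0.13] T [-0.046 -0.093  0.023] w 0.0708
```

View pics/s6.png

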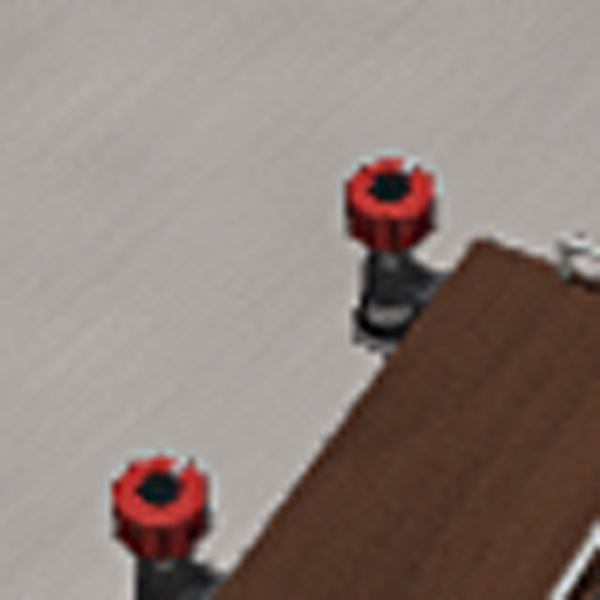

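View pics/t6k.png

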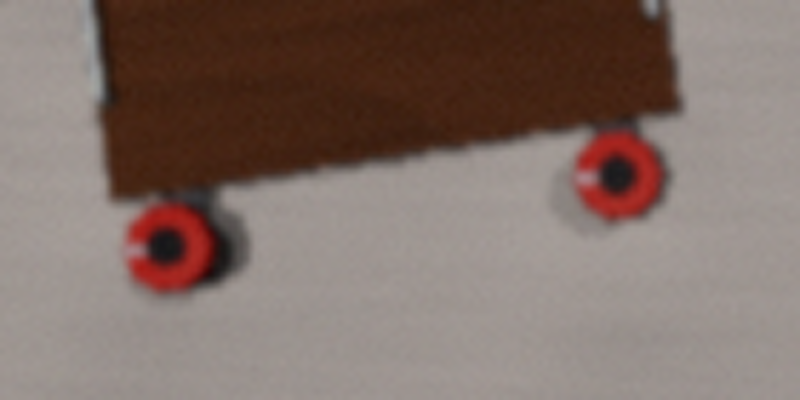

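View pics/t6.png

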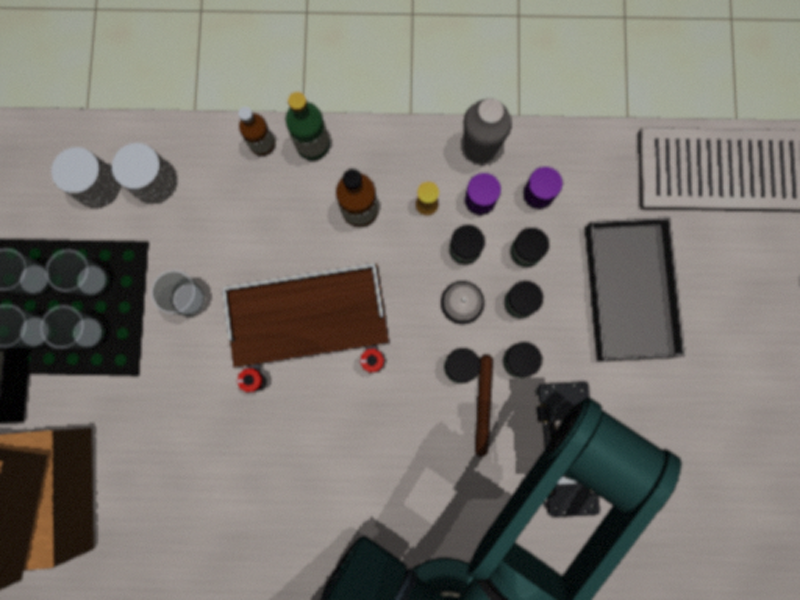

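View pics/s6b.png

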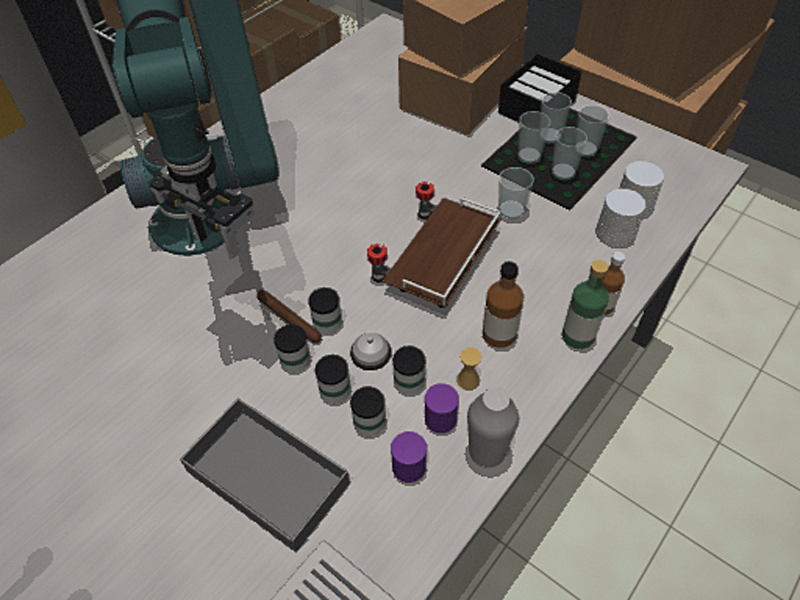

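```bash
cat >> h.py <<'E'
def px(s,u,v,z): return ray(s,(u+.5)/1.5625-.5,(v+.5)/1.5625-.5,z)
def cans(T,xr=(.2,.8),yr=(-.5,.5)):
    c=T["color"].astype(int); out=[]
    for st,ce,m in blobs(T,"black",200):
        if st[4]>700: continue
        # expected lid circle: min enclosing of blob, ray to lid top
        cn,_=cv2.findContours(m.astype(np.uint8),cv2.RETR_EXTERNAL,cv2.CHAIN_APPROX_NONE)
        p=ray(T,*ce,.075); out.append((p[:2].round(3),st[2:].tolist()))
    return out
E
python3 - <<'E'
from h import *
import pickle
T,S=pickle.load(open("ts2.pkl","rb"))
for c in cans(T): print(c)
print("bell",px(T,462,301,.027),"mud",px(T,487,357,.02),px(T,482,455,.02))
for p in((585,223),(668,219),(683,355),(597,361)): print("tub rim",px(T,*p,.05))
for p in((227,290),(377,265),(389,343),(233,366)): print("deck/rail",px(T,*p,.045))
for p in((182,462),(238,402),(348,476),(296,548)): print("tubS",px(S,*p,.05))
print("purple",px(T,484,188,.08),px(T,545,184,.08),"jig",px(T,428,190,.085),"tumb",px(T,188,298,.0), px(S,370,350,.03))
E
```

```text
(array([ 0.847, -0.05 ]), [22, 19, 202])
(array([ 0.616, -0.387]), [56, 85, 444])
(array([ 0.67 , -0.028]), [20, 23, 354])
(array([ 0.583, -0.258]), [10, 86, 233])
(array([ 0.666, -0.143]), [22, 23, 367])
(array([0.605, 0.703]), [22, 21, 259])
(array([ 0.569, -0.132]), [23, 21, 361])
(array([0.503, 0.703]), [20, 21, 263])
(array([ 0.459, -0.128]), [23, 21, 373])
(array([ 0.447, -0.022]), [23, 20, 355])
bell [ 0.56948584 -0.02398368  0.027     ] mud [ 0.46599039 -0.07162737  0.02      ] [ 0.28713071 -0.06265956  0.02      ]
tub rim [ 0.71740237 -0.25140426  0.05      ]
tub rim [ 0.72760887 -0.40664314  0.05      ]
tub rim [ 0.47380068 -0.42503275  0.05      ]
tub rim [ 0.46022285 -0.26844468  0.05      ]
deck/rail [0.58027491 0.41334692 0.045     ]
deck/rail [0.63204622 0.13603396 0.045     ]
deck/rail [0.48695596 0.11071757 0.045     ]
deck/rail [0.440028   0.39499774 0.045     ]
tubS [ 0.48351016 -0.43047326  0.05      ]
tubS [ 0.47153286 -0.28648492  0.05      ]
tubS [ 0.72931789 -0.26914939  0.05      ]
tubS [ 0.74576762 -0.41418676  0.05      ]
purple [ 0.77305067 -0.0594752   0.08      ] [ 0.78247907 -0.17188874  0.08      ] jig [0.76611612 0.04379444 0.085     ] tumb [0.57024432 0.49837104 0.        ] [ 0.57886681 -0.0360612   0.03      ]
```

Request:
{"op": "send_rows", "data": {"rows": [21,20,-8,0,0,-4.2,0.9,21,20,-8,0,0,0,0.9,21,20,-8,0,0,0,0.9,21,20,-8,0,0,0,0.9,21,20,-9,0,0,0,0.9,21,19,-9,0,0,0,0.9,0,0,0,0,0,0,0.9,0,0,0,0,0,0,0.9]}}

```text
time: 31.9
tool_pos: [0.4496, -0.0223, 0.1995]
ee_rot: [3.141, 0.0, 0.007]
wrist_force: [0.5, 0.2, -0.1]
width: 0.0844
```

```bash
cat > wl.py <<'E'
from h import *
import sys
s,o=wsnap(); png(s,sys.argv[1]); print(np.round(o["tool_pos"],4),np.degrees(o["ee_rot"][2]).round(2),o["width"])
for st,ce,m in blobs(s,"black",600):
    if st[1]+st[3]>300 : continue
    cn,_=cv2.findContours(m.astype(np.uint8),cv2.RETR_EXTERNAL,cv2.CHAIN_APPROX_NONE)
    print(st,ce.round(1),ray(s,*ce,.08).round(4))
E
python3 wl.py w7
```

```text
[ 0.4496 -0.0223  0.1995] 0.42 0.08444263853320538
[326 140  75  73 826] [347.9 167.1] [0.5329 0.0007 0.08  ]
[ 107  149  182   80 5899] [227.  196.5] [ 0.4251 -0.0273  0.08  ]
[ 460  165   52   68 2890] [488.5 199.3] [ 0.664  -0.0283  0.08  ]
```

View pics/w7.png

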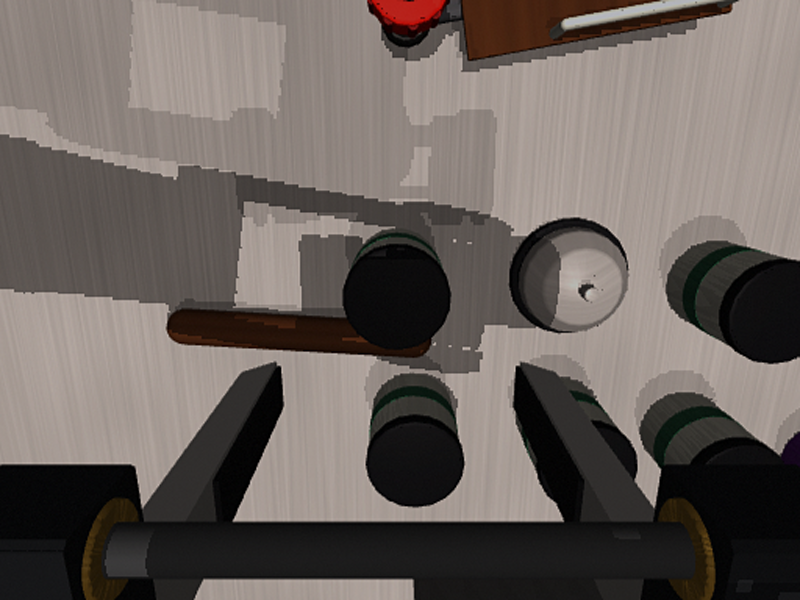

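```bash
cat > wp.py <<'E'
from h import *
import sys
s,o=wsnap(); a=list(map(float,sys.argv[1:])); print(np.round(o["tool_pos"],4),np.degrees(o["ee_rot"][2]).round(1))
for i in range(0,len(a),3): print(a[i:i+3],px(s,*a[i:i+3]).round(4))
E
python3 wp.py 396.5 296 .08 343 296 .08 450 296 .08 570 275 .02
```

```text
[ 0.4496 -0.0228  0.1998] 0.4
[396.5, 296.0, 0.08] [ 0.4493 -0.0208  0.08  ]
[343.0, 296.0, 0.08] [ 0.4183 -0.021   0.08  ]
[450.0, 296.0, 0.08] [ 0.4804 -0.0206  0.08  ]
[570.0, 275.0, 0.02] [ 0.5687 -0.0214  0.02  ]
```

Request:
{"op": "send_rows", "data": {"rows": [0,1,-25,0,0,0,0.9,0,0,-30,0,0,0,0.9,0,0,-30,0,0,0,0.9,0,0,-30,0,0,0,0.9,0,0,-25,0,0,0,0.9,0,0,-19,0,0,0,0.9,0,0,0,0,0,0,0.8,0,0,0,0,0,0,0.6]}}

```text
time: 33.0
tool_pos: [0.4504, -0.0224, 0.0415]
ee_rot: [3.141, -0.002, 0.005]
wrist_force: [1.0, -0.1, 0.0]
width: 0.0688
```

Request:
{"op": "send_rows", "data": {"rows": [0,0,0,0,0,0,0.4,0,0,0,0,0,0,0,0,0,0,0,0,0,0,0,0,0,0,0,0,0,0,0,15,0,0,0,0,0,0,20,0,0,0,0,0,0,20,0,0,0,0,0,0,0,0,0,0,0]}}

```text
time: 34.0
tool_pos: [0.4514, -0.0221, 0.0971]
ee_rot: [3.141, -0.005, 0.006]
wrist_force: [-0.6, -0.5, -4.6]
width: 0.0617
```

```bash
cat > fz.py <<'E'
from h import *
a=[]
for i in range(8):
    o=get_obs();a.append(np.r_[o["wrist_force"],o["wrist_torque"]]); snapshot("wrist")
a=np.array(a);print(round(o["time"],2),"F",a.mean(0).round(3),"sd",a.std(0)[2].round(2),"w",round(o["width"],4),np.round(o["tool_pos"],4),np.degrees(o["ee_rot"][2]).round(1))
E
python3 fz.py
```

```text
34.35 F [ 0.245 -0.193 -4.213 -0.028 -0.083  0.014] sd 0.33 w 0.0617 [ 0.4492 -0.0218  0.0942] 0.4
```

Request:
{"op": "send_rows", "data": {"rows": [0,0,22,0,0,0,0,0,0,22,0,0,0,0,20,32,22,0,0,5,0,25,40,0,0,0,5,0,25,40,0,0,0,0,0,25,40,0,0,0,0,0,20,30,0,0,0,0,0,12,20,0,0,0,0,0]}}

```text
time: 35.4
tool_pos: [0.5772, 0.1817, 0.16]
ee_rot: [-3.141, 0.001, 0.182]
wrist_force: [-0.5, -0.7, -4.3]
width: 0.0617
```

```bash
python3 fz.py; python3 wl.py w8
```

```text
35.75 F [ 0.267  0.217 -4.095 -0.024 -0.099 -0.008] sd 0.44 w 0.0618 [0.5764 0.1791 0.1611] 10.3
[0.5764 0.1792 0.1613] 10.3 0.06131924456895591
```

View pics/w8.png

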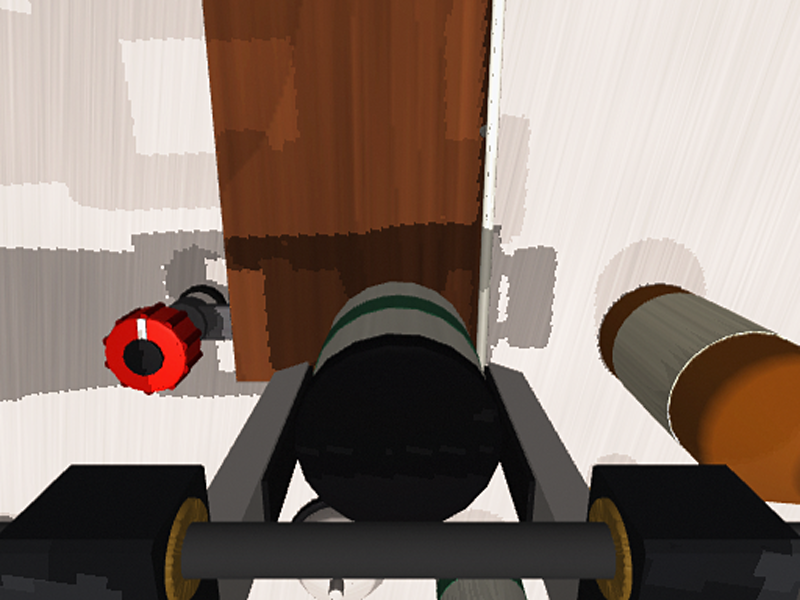

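Request:
{"op": "send_rows", "data": {"rows": [0,1,-20,0,0,0,0,0,0,-20,0,0,0,0,0,0,-18,0,0,0,0,0,0,-12,0,0,0,0,0,0,-5,0,0,0,0,0,0,-2,0,0,0,0,0,0,0,0,0,0,0,0,0,0,0,0,0,0]}}

```text
time: 36.85
tool_pos: [0.5772, 0.1812, 0.085]
ee_rot: [-3.142, -0.002, 0.181]
wrist_force: [0.4, 0.3, -4.1]
width: 0.0618
```

```bash
python3 fz.py
```

```text
37.2 F [ 0.115  0.123 -4.311 -0.044 -0.091  0.015] sd 0.47 w 0.062 [0.5768 0.1811 0.0843] 10.4
```

Request:
{"op": "send_rows", "data": {"rows": [0,0,-1,0,0,0,0,0,0,-0.5,0,0,0,0,0,0,0,0,0,0,0.5,0,0,0,0,0,0,0.85,0,0,0,0,0,0,0.85,0,0,5,0,0,0,0.85,0,0,30,0,0,0,0.85,0,0,40,0,0,0,0.85]}}

```text
time: 38.25
tool_pos: [0.5761, 0.1809, 0.1574]
ee_rot: [3.142, 0.003, 0.181]
wrist_force: [1.1, 0.3, 0.9]
width: 0.0798
```

Request:
{"op": "send_rows", "data": {"rows": [0,-5,40,0,0,0,0.9,-18,-50,0,0,0,0,0.9,-18,-50,0,0,0,0,0.9,-18,-50,0,0,0,0,0.9,-18,-50,0,0,0,0,0.9,-18,-50,0,0,0,0,0.9,-18,-40,0,0,0,0,0.9,-10,-15,0,0,0,0,0.9]}}

```text
time: 39.25
tool_pos: [0.4581, -0.1307, 0.1983]
ee_rot: [3.141, -0.001, 0.178]
wrist_force: [0.3, 0.0, 0.4]
width: 0.0847
```

```bash
python3 fz.py; python3 wl.py w9; python3 - <<'E'
from h import *
T=snapshot("top");png(T,"t9")
for c in cans(T): print(c)
E
```

```text
39.6 F [-0.061  0.181  0.158 -0.039 -0.073 -0.002] sd 0.36 w 0.0847 [ 0.4593 -0.1278  0.1977] 10.5
[ 0.4593 -0.1278  0.1977] 10.48 0.08447528469894498
[338  56  74  84 867] [358.9  96.3] [ 0.5306 -0.0304  0.08  ]
[  95   71  184   65 2650] [183.8 103. ] [ 0.3876 -0.0623  0.08  ]
[ 478   91   34   72 1812] [497.5 128.9] [ 0.6545 -0.0348  0.08  ]
[ 221  154   69   75 3779] [255.4 193.7] [ 0.4611 -0.1292  0.08  ]
[ 337  186   71   66 3432] [372.6 217.4] [ 0.5716 -0.1319  0.08  ]
[ 432  216   80   71 4047] [472.8 249.4] [ 0.6741 -0.1458  0.08  ]
(array([ 0.614, -0.387]), [56, 85, 429])
(array([ 0.67 , -0.028]), [20, 23, 345])
(array([ 0.667, -0.144]), [22, 23, 353])
(array([0.603, 0.703]), [21, 20, 215])
(array([0.58 , 0.183]), [25, 25, 443])
(array([0.499, 0.702]), [20, 19, 218])
```

View pics/w9.png

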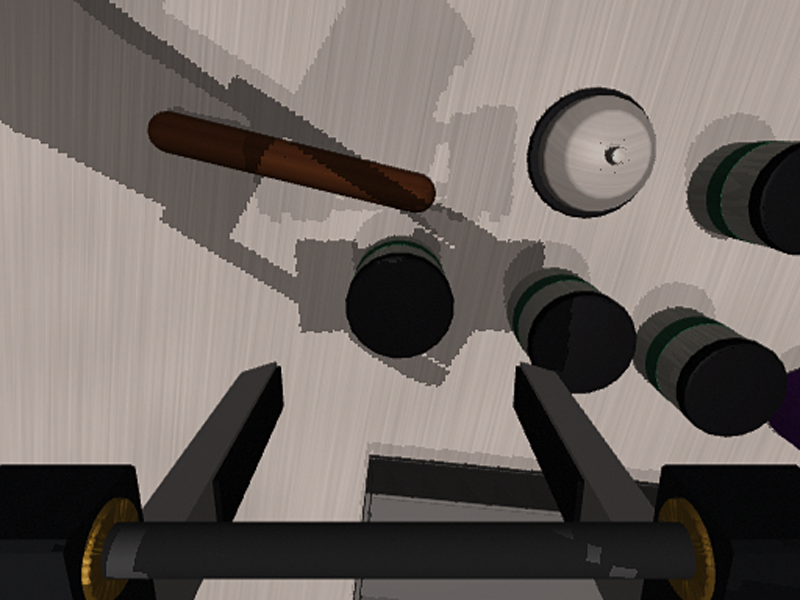

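View pics/t9.png

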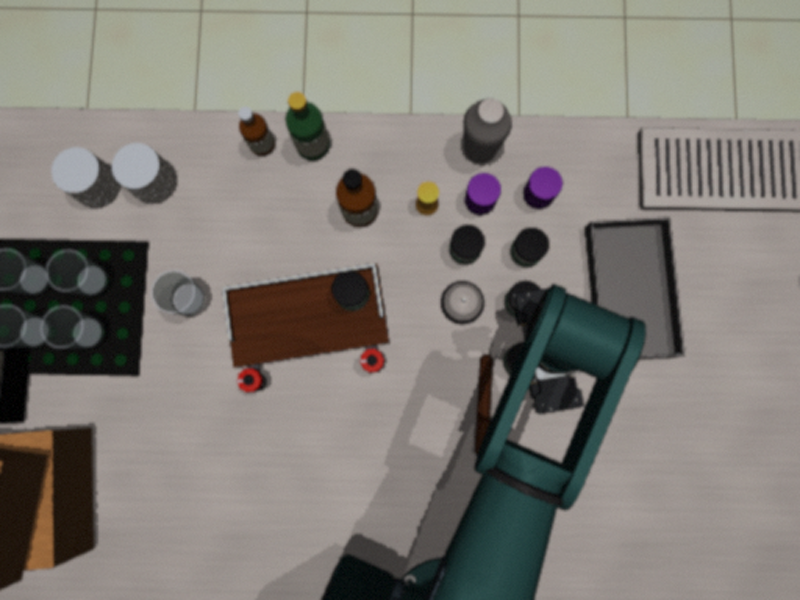

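```bash
python3 wp.py 400 304 .08 581 342 .08 732 387 .08
```

```text
[ 0.4591 -0.1281  0.1976] 10.5
[400.0, 304.0, 0.08] [ 0.4614 -0.13    0.08  ]
[581.0, 342.0, 0.08] [ 0.5709 -0.1336  0.08  ]
[732.0, 387.0, 0.08] [ 0.6689 -0.1451  0.08  ]
```

Request:
{"op": "send_rows", "data": {"rows": [2,-2,-25,0,0,0,0.9,0,0,-30,0,0,0,0.9,0,0,-30,0,0,0,0.9,0,0,-30,0,0,0,0.9,0,0,-25,0,0,0,0.9,0,0,-17,0,0,0,0.9,0,0,0,0,0,0,0.8,0,0,0,0,0,0,0.6]}}

```text
time: 40.8
tool_pos: [0.4616, -0.1312, 0.0418]
ee_rot: [3.141, -0.002, 0.181]
wrist_force: [1.0, 0.0, 0.3]
width: 0.0682
```

Request:
{"op": "send_rows", "data": {"rows": [0,0,0,0,0,0,0.4,0,0,0,0,0,0,0,0,0,0,0,0,0,0,0,0,0,0,0,0,0,0,0,15,0,0,0,0,0,0,20,0,0,0,0,0,0,20,0,0,0,0,0,0,0,0,0,0,0]}}

```text
time: 41.8
tool_pos: [0.4618, -0.1313, 0.0972]
ee_rot: [3.14, -0.003, 0.181]
wrist_force: [-0.3, 0.4, -4.4]
width: 0.0616
```

```bash
python3 fz.py
```

```text
42.15 F [-0.206 -0.07  -3.674 -0.049 -0.097  0.022] sd 0.55 w 0.0615 [ 0.4601 -0.1307  0.0947] 10.4
```

Request:
{"op": "send_rows", "data": {"rows": [0,0,22,0,0,0,0,0,0,22,0,0,0,0,5,30,22,0,0,0,0,10,50,0,0,0,0,0,10,55,0,0,0,0,0,10,55,0,0,0,0,0,10,55,0,0,0,0,0,10,55,0,0,0,0,0]}}

```text
time: 43.2
tool_pos: [0.5158, 0.1708, 0.1614]
ee_rot: [3.141, 0.0, 0.181]
wrist_force: [1.5, -0.7, -2.9]
width: 0.0616
```

Request:
{"op": "send_rows", "data": {"rows": [8,55,0,0,0,0,0,8,55,0,0,0,0,0,7,50,0,0,0,0,0,4,22,0,0,0,0,0,2,9,0,0,0,0,0,0,0,0,0,0,0,0,0,0,0,0,0,0,0,0,0,0,0,0,0,0]}}

```text
time: 44.2
tool_pos: [0.5449, 0.359, 0.162]
ee_rot: [3.141, -0.0, 0.179]
wrist_force: [-0.2, 0.2, -3.7]
width: 0.0616
```

```bash
python3 fz.py; python3 wl.py w10
```

```text
44.55 F [ 2.640e-01  1.420e-01 -3.999e+00 -3.900e-02 -1.060e-01 -2.000e-03] sd 0.52 w 0.0617 [0.5448 0.3599 0.1618] 10.3
[0.5448 0.36   0.1617] 10.35 0.06179907256743374
[101 146  42  35 701] [124.9 163. ] [0.4407 0.3749 0.08  ]
[205 190  99  36 607] [255.3 200.5] [0.5455 0.3631 0.08  ]
```

View pics/w10.png

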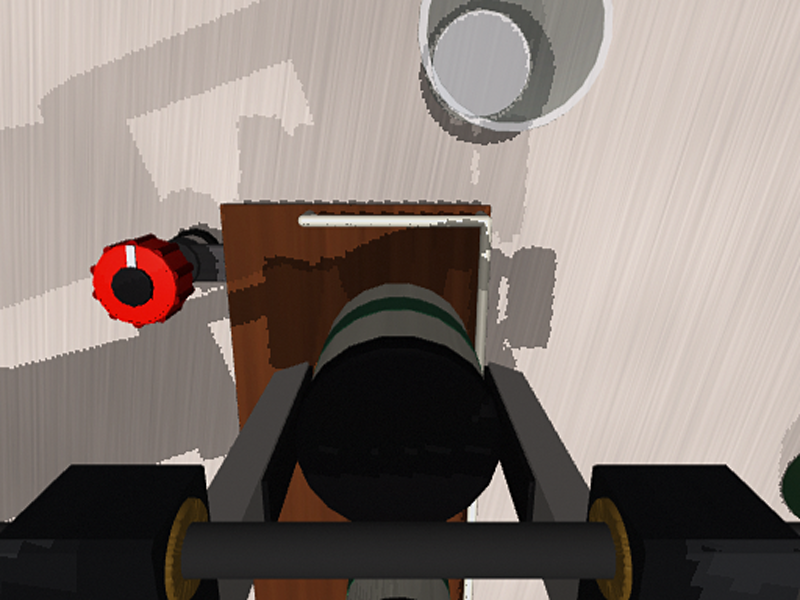

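Request:
{"op": "send_rows", "data": {"rows": [0,1,-20,0,0,0,0,0,0,-20,0,0,0,0,0,0,-18,0,0,0,0,0,0,-12,0,0,0,0,0,0,-6,0,0,0,0,0,0,-2,0,0,0,0,0,0,-1,0,0,0,0,0,0,0,0,0,0,0]}}

```text
time: 45.65
tool_pos: [0.545, 0.3613, 0.0841]
ee_rot: [-3.141, -0.001, 0.181]
wrist_force: [-1.8, -0.6, 0.6]
width: 0.0615
```

Request:
{"op": "send_rows", "data": {"rows": [0,0,0,0,0,0,0,0,0,0,0,0,0,0.5,0,0,0,0,0,0,0.85,0,0,0,0,0,0,0.85,0,0,5,0,0,0,0.85,0,0,30,0,0,0,0.85,0,0,40,0,0,0,0.85,0,0,40,0,0,0,0.85]}}

```text
time: 46.65
tool_pos: [0.5448, 0.361, 0.1989]
ee_rot: [3.142, -0.0, 0.181]
wrist_force: [0.6, 0.3, 0.3]
width: 0.08
```

Request:
{"op": "send_rows", "data": {"rows": [0,-50,0,0,0,0,0.9,0,-60,0,0,0,0,0.9,0,-60,0,0,0,0,0.9,4,-60,0,0,0,0,0.9,6,-60,0,0,0,0,0.9,6,-60,0,0,0,0,0.9,6,-60,0,0,0,0,0.9,4,-60,0,0,0,0,0.9]}}

```text
time: 47.65
tool_pos: [0.571, -0.111, 0.1982]
ee_rot: [3.141, -0.001, 0.181]
wrist_force: [0.8, -0.2, -0.4]
width: 0.0844
```

Request:
{"op": "send_rows", "data": {"rows": [0,-25,0,0,0,0,0.9,0,0,0,0,0,0,0.9,0,0,0,0,0,0,0.9,0,0,0,0,0,0,0.9,0,0,0,0,0,0,0.9,0,0,0,0,0,0,0.9,0,0,0,0,0,0,0.9,0,0,0,0,0,0,0.9]}}

```text
time: 48.65
tool_pos: [0.5708, -0.1339, 0.1977]
ee_rot: [3.142, -0.0, 0.181]
wrist_force: [0.1, -0.5, -1.3]
width: 0.0849
```

```bash
python3 fz.py; python3 wl.py w11; python3 - <<'E'
from h import *
T=snapshot("top");png(T,"t11")
for c in cans(T): print(c)
E
```

```text
49.0 F [ 0.184  0.056 -0.251 -0.044 -0.096 -0.022] sd 0.75 w 0.0847 [ 0.5708 -0.134   0.1977] 10.4
[ 0.5708 -0.134   0.1977] 10.35 0.08440534085598612
[234  27  82  87 976] [270.3  73.4] [ 0.5661 -0.0324  0.08  ]
[   0   45  173   65 1444] [96.8 84. ] [ 0.4267 -0.0662  0.08  ]
[ 359   55   78   78 4747] [397.3  93.6] [ 0.6732 -0.029   0.08  ]
[ 422  113   60   67 1789] [446.1 144. ] [ 0.7271 -0.0617  0.08  ]
[ 222  158   69   68 3674] [256.  191.4] [ 0.5727 -0.1332  0.08  ]
[ 404  214   57   73 1302] [423.8 245.5] [ 0.7384 -0.157   0.08  ]
(array([ 0.603, -0.397]), [25, 85, 378])
(array([ 0.671, -0.028]), [20, 22, 340])
(array([0.579, 0.188]), [25, 25, 442])
(array([0.548, 0.366]), [27, 24, 468])
(array([ 0.542, -0.171]), [21, 24, 280])
```

View pics/w11.png

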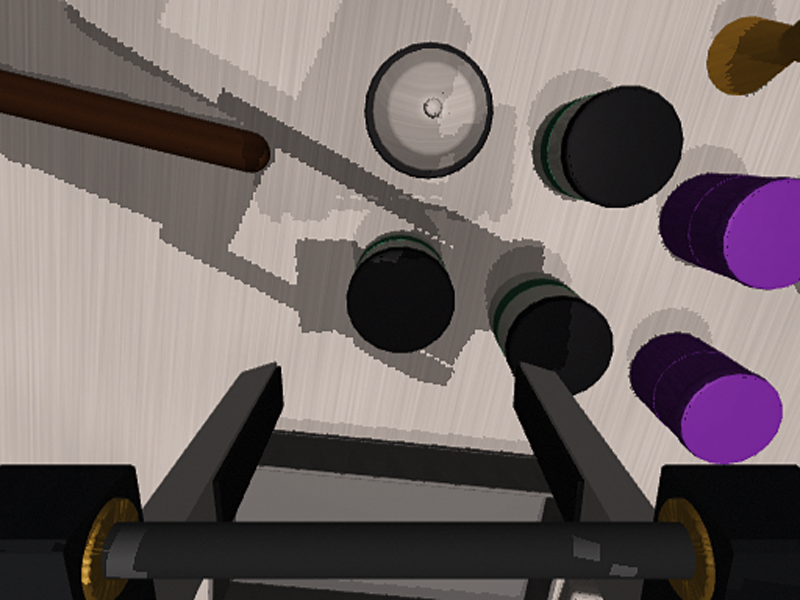

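View pics/t11.png

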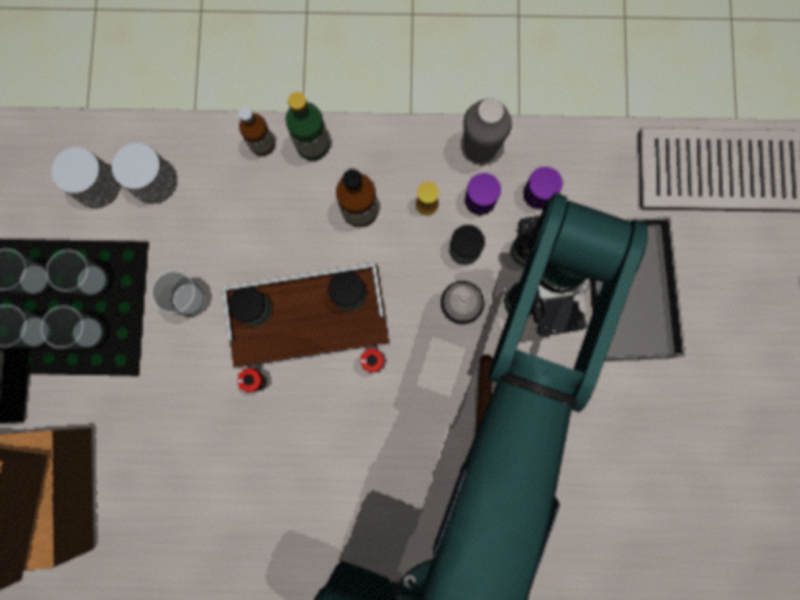

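```bash
python3 wp.py 400.5 299 .08; python3 - <<'E'
from h import *
import pickle
T=snapshot("top");T2,_=pickle.load(open("ts2.pkl","rb"))
for t in(T2,T):
    for st,ce,m in blobs(t,"red"): print(ce.round(2))
    print(px(t,0,0,0)[:2])
png(T,"t11k",(130,160,270,270))
E
```

```text
[ 0.5708 -0.1339  0.1977] 10.4
[400.5, 299.0, 0.08] [ 0.5727 -0.1329  0.08  ]
[238.53 230.07]
[159.58 242.95]
[1.17677106 0.91893894]
[238.61 230.02]
[159.79 242.92]
[1.17677106 0.91893894]
```

View pics/t11k.png

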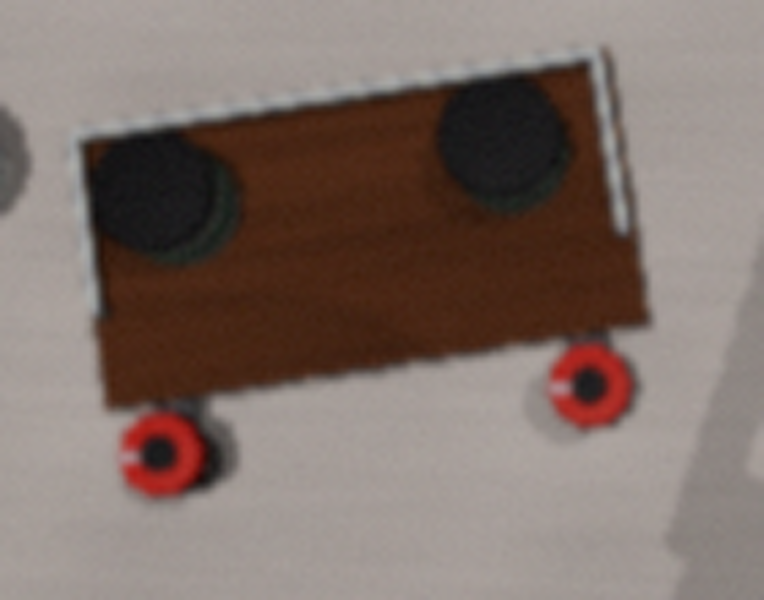

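Request:
{"op": "send_rows", "data": {"rows": [2,1,-25,0,0,0,0.9,0,0,-30,0,0,0,0.9,0,0,-30,0,0,0,0.9,0,0,-30,0,0,0,0.9,0,0,-25,0,0,0,0.9,0,0,-16,0,0,0,0.9,0,0,0,0,0,0,0.8,0,0,0,0,0,0,0.6]}}

```text
time: 50.25
tool_pos: [0.5736, -0.1332, 0.043]
ee_rot: [3.141, -0.002, 0.181]
wrist_force: [-0.7, -0.9, 0.5]
width: 0.0685
```

Request:
{"op": "send_rows", "data": {"rows": [0,0,0,0,0,0,0.4,0,0,0,0,0,0,0,0,0,0,0,0,0,0,0,0,0,0,0,0,0,0,0,15,0,0,0,0,0,0,20,0,0,0,0,0,0,20,0,0,0,0,0,0,0,0,0,0,0]}}

```text
time: 51.25
tool_pos: [0.574, -0.1333, 0.0988]
ee_rot: [3.14, -0.004, 0.181]
wrist_force: [-0.2, -1.2, -0.7]
width: 0.0617
```

```bash
python3 fz.py
```

```text
51.6 F [-0.313 -0.055 -1.25  -0.021 -0.097  0.022] sd 0.29 w 0.0617 [ 0.5721 -0.1327  0.0956] 10.4
```

Request:
{"op": "send_rows", "data": {"rows": [0,0,25,0,0,0,0,0,-10,25,0,0,0,0,-4,-40,10,0,0,0,0,-5,-45,0,0,0,0,0,-5,-45,0,0,0,0,0,-5,-40,0,0,0,0,0,-5,-22,0,0,0,0,0,-3,-10,0,0,0,0,0]}}

```text
time: 52.65
tool_pos: [0.5453, -0.3456, 0.1562]
ee_rot: [-3.141, 0.0, 0.18]
wrist_force: [0.5, 0.0, -1.1]
width: 0.0616
```

```bash
python3 fz.py; python3 wl.py w12
```

```text
53.0 F [ 0.01  -0.002 -1.302 -0.031 -0.083  0.004] sd 0.57 w 0.0618 [ 0.5463 -0.3437  0.157 ] 10.5
[ 0.5462 -0.3438  0.157 ] 10.45 0.06146135940911926
[ 167  108   17  144 1368] [175.1 174.3] [ 0.4824 -0.3297  0.08  ]
[ 350  140  126  152 5222] [428.9 226.4] [ 0.6878 -0.3355  0.08  ]
```

View pics/w12.png

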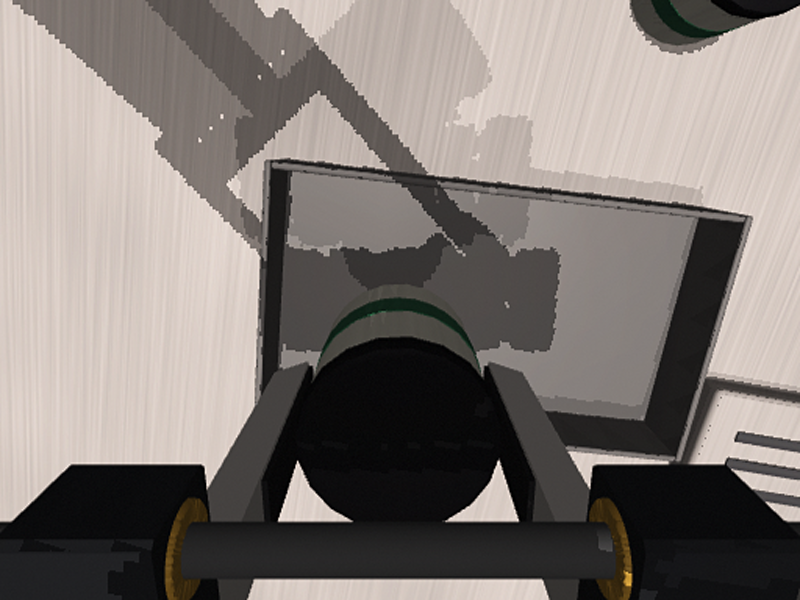

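```bash
python3 wp.py 267 160 .05 750 217 .05 684 460 .05 400 430 .119
```

```text
[ 0.5461 -0.344   0.1569] 10.4
[267.0, 160.0, 0.05] [ 0.4661 -0.2791  0.05  ]
[750.0, 217.0, 0.05] [ 0.7224 -0.2618  0.05  ]
[684.0, 460.0, 0.05] [ 0.7363 -0.409   0.05  ]
[400.0, 430.0, 0.119] [ 0.5548 -0.3821  0.119 ]
```

Request:
{"op": "send_rows", "data": {"rows": [0,-2,-25,0,0,0,0,0,0,-25,0,0,0,0,0,0,-25,0,0,0,0,0,0,-18,0,0,0,0,0,0,-10,0,0,0,0,0,0,-4,0,0,0,0,0,0,-2,0,0,0,0,0,0,0,0,0,0,0]}}

```text
time: 54.15
tool_pos: [0.5461, -0.3472, 0.0485]
ee_rot: [3.141, -0.001, 0.181]
wrist_force: [0.5, -0.2, -0.9]
width: 0.0616
```

Request:
{"op": "send_rows", "data": {"rows": [0,0,0,0,0,0,0,0,0,0,0,0,0,0.5,0,0,0,0,0,0,0.85,0,0,0,0,0,0,0.85,0,0,5,0,0,0,0.85,0,0,30,0,0,0,0.85,0,0,40,0,0,0,0.85,0,0,40,0,0,0,0.85]}}

```text
time: 55.15
tool_pos: [0.5457, -0.3469, 0.1642]
ee_rot: [3.141, -0.0, 0.181]
wrist_force: [-0.4, 0.7, -0.1]
width: 0.0798
```

Request:
{"op": "send_rows", "data": {"rows": [10,15,30,0,0,0,0.9,18,30,10,0,0,0,0.9,18,30,0,0,0,0,0.9,18,30,0,0,0,0,0.9,18,30,0,0,0,0,0.9,18,30,0,0,0,0,0.9,18,25,0,0,0,0.9,0,5,12,0,0,0,0,0.9]}}

```text
time: 56.15
tool_pos: [0.6694, -0.1435, 0.2028]
ee_rot: [3.142, -0.0, 0.198]
wrist_force: [0.9, 0.9, 0.7]
width: 0.0833
```

Request:
{"op": "send_rows", "data": {"rows": [0,0,0,0,0,0,0.9,0,0,0,0,0,0,0.9,0,0,0,0,0,0,0.9,0,0,0,0,0,0,0.9,0,0,0,0,0,0,0.9,0,0,0,0,0,0,0.9,0,0,0,0,0,0,0.9,0,0,0,0,0,0,0.9]}}

```text
time: 57.15
tool_pos: [0.6688, -0.1449, 0.2027]
ee_rot: [3.142, -0.0, 0.197]
wrist_force: [-0.2, -0.2, -0.7]
width: 0.0846
```

```bash
python3 fz.py; python3 wl.py w13
```

```text
57.5 F [ 0.001 -0.088 -0.03  -0.039 -0.091  0.019] sd 0.36 w 0.0844 [ 0.6688 -0.1449  0.2027] 11.3
[ 0.6688 -0.1449  0.2027] 11.26 0.0842277560985567
[142   0  83  85 954] [197.8  54. ] [ 0.6012 -0.04    0.08  ]
[ 251   19   76   81 4822] [287.9  58.6] [ 0.6745 -0.029   0.08  ]
[   0   34   81   44 1353] [41.3 58.3] [ 0.4753 -0.0684  0.08  ]
[337  84  44  64 937] [351.5 112.6] [ 0.7377 -0.0605  0.08  ]
[ 429  117   83   82 3053] [467.4 152.2] [ 0.848  -0.0735  0.08  ]
[ 223  158   68   67 3581] [256.6 190.7] [ 0.6714 -0.1447  0.08  ]
[  46  247   94   28 1590] [ 94.5 261.1] [ 0.5304 -0.2453  0.08  ]
```

View pics/w13.png

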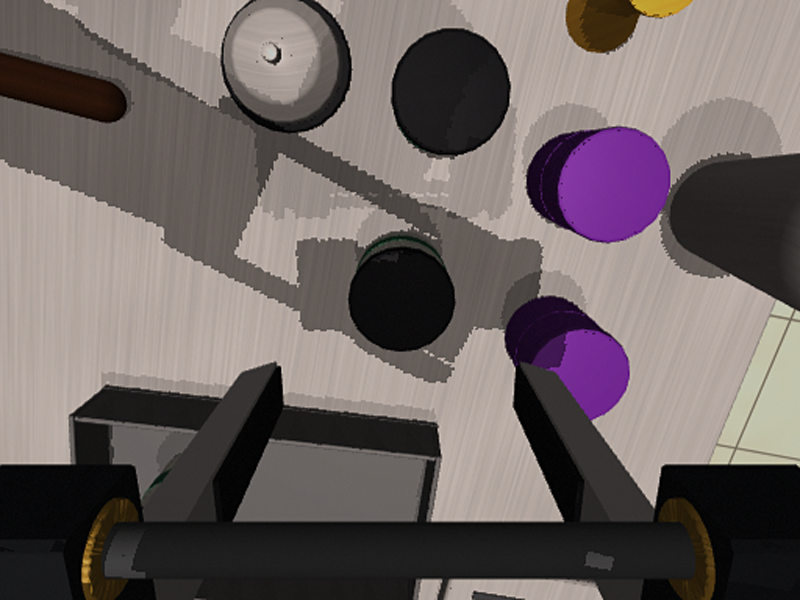

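```bash
python3 wp.py 402 299 .08
```

```text
[ 0.6688 -0.1449  0.2027] 11.3
[402.0, 299.0, 0.08] [ 0.6719 -0.145   0.08  ]
```

Request:
{"op": "send_rows", "data": {"rows": [3,0,-25,0,0,0,0.9,0,0,-30,0,0,0,0.9,0,0,-30,0,0,0,0.9,0,0,-30,0,0,0,0.9,0,0,-28,0,0,0,0.9,0,0,-18,0,0,0,0.9,0,0,0,0,0,0,0.8,0,0,0,0,0,0,0.6]}}

```text
time: 58.65
tool_pos: [0.6727, -0.1452, 0.0432]
ee_rot: [3.14, -0.002, 0.197]
wrist_force: [-1.1, 0.6, -0.0]
width: 0.0684
```

Request:
{"op": "send_rows", "data": {"rows": [0,0,0,0,0,0,0.4,0,0,0,0,0,0,0,0,0,0,0,0,0,0,0,0,0,0,0,0,0,0,0,15,0,0,0,0,0,0,20,0,0,0,0,0,0,20,0,0,0,0,0,0,0,0,0,0,0]}}

```text
time: 59.65
tool_pos: [0.6736, -0.1454, 0.1006]
ee_rot: [3.139, -0.006, 0.197]
wrist_force: [0.4, -0.3, -1.4]
width: 0.0617
```

```bash
python3 fz.py
```

```text
60.0 F [ 0.089  0.081 -1.462 -0.033 -0.091 -0.015] sd 0.72 w 0.0616 [ 0.6712 -0.1447  0.0955] 11.3
```

Request:
{"op": "send_rows", "data": {"rows": [0,0,25,0,0,0,0,0,-5,25,0,0,0,0,-2,-35,10,0,0,0,0,-2,-40,0,0,0,0,0,-2,-40,0,0,0,0,0,-2,-35,0,0,0,0,0,-2,-26,0,0,0,0,0,0,-14,0,0,0,0,0]}}

```text
time: 61.05
tool_pos: [0.6614, -0.3412, 0.1562]
ee_rot: [-3.141, 0.0, 0.195]
wrist_force: [0.0, 0.4, -1.4]
width: 0.0615
```

```bash
python3 fz.py; python3 wl.py w14
```

```text
61.4 F [-1.140e-01 -8.800e-02 -1.215e+00 -4.000e-02 -1.000e-01 -1.000e-03] sd 0.65 w 0.0616 [ 0.6622 -0.3385  0.157 ] 11.4
[ 0.6622 -0.3386  0.157 ] 11.35 0.06134060369475177
[  29   83  120  165 9536] [ 79.1 176.1] [ 0.5259 -0.3414  0.08  ]
```

View pics/w14.png

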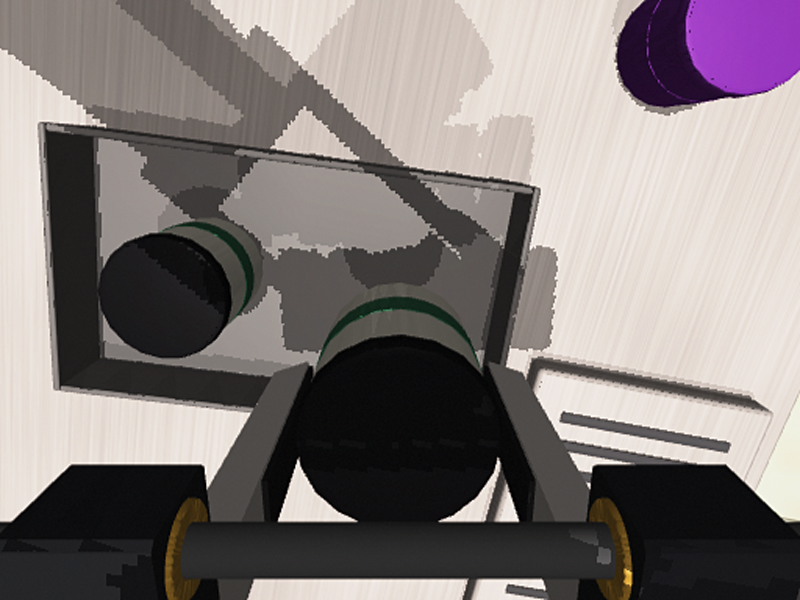

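Request:
{"op": "send_rows", "data": {"rows": [-5,-4,-25,0,0,0,0,0,0,-25,0,0,0,0,0,0,-25,0,0,0,0,0,0,-18,0,0,0,0,0,0,-10,0,0,0,0,0,0,-4,0,0,0,0,0,0,-2,0,0,0,0,0,0,0,0,0,0,0]}}

```text
time: 62.5
tool_pos: [0.6572, -0.3442, 0.0486]
ee_rot: [3.141, -0.001, 0.196]
wrist_force: [0.3, 0.5, -1.1]
width: 0.0615
```

Request:
{"op": "send_rows", "data": {"rows": [0,0,0,0,0,0,0,0,0,0,0,0,0,0.5,0,0,0,0,0,0,0.76,0,0,0,0,0,0,0.76,0,0,5,0,0,0,0.76,0,0,30,0,0,0,0.76,0,0,40,0,0,0,0.76,0,0,40,0,0,0,0.76]}}

```text
time: 63.5
tool_pos: [0.6567, -0.3439, 0.1643]
ee_rot: [3.141, -0.0, 0.197]
wrist_force: [0.1, -0.1, 0.1]
width: 0.0715
```

Request:
{"op": "send_rows", "data": {"rows": [0,20,35,0,0,0,0.9,2,50,3,0,0,0,0.9,2,50,0,0,0,0,0.9,2,50,0,0,0,0,0.9,3,50,0,0,0,0,0.9,3,50,0,0,0,0,0.9,2,30,0,0,0,0,0.9,0,12,0,0,0,0,0.9]}}

```text
time: 64.5
tool_pos: [0.6709, -0.0301, 0.2015]
ee_rot: [3.141, -0.001, 0.199]
wrist_force: [-1.1, -0.5, 0.6]
width: 0.0845
```

Request:
{"op": "send_rows", "data": {"rows": [0,0,0,0,0,0,0.9,0,0,0,0,0,0,0.9,0,0,0,0,0,0,0.9,0,0,0,0,0,0,0.9,0,0,0,0,0,0,0.9,0,0,0,0,0,0,0.9,0,0,0,0,0,0,0.9,0,0,0,0,0,0,0.9]}}

```text
time: 65.5
tool_pos: [0.6708, -0.0319, 0.2007]
ee_rot: [-3.142, -0.0, 0.197]
wrist_force: [0.3, 0.4, 0.1]
width: 0.0847
```

```bash
python3 fz.py; python3 wl.py w15
```

```text
65.85 F [-0.049  0.19   0.301 -0.038 -0.098 -0.002] sd 0.52 w 0.0845 [ 0.6708 -0.0319  0.2007] 11.3
[ 0.6707 -0.0319  0.2007] 11.26 0.08436042768390767
[129 111  77  77 843] [180.2 139.8] [0.5988 0.0011 0.08  ]
[  0 146  73  38 765] [ 37.9 160.9] [ 0.4775 -0.042   0.08  ]
[ 225  154   69   67 3661] [258.6 187.1] [ 0.6744 -0.0275  0.08  ]
[ 311  187   64   60 1312] [332.4 206.3] [ 0.7448 -0.0321  0.08  ]
```

View pics/w15.png

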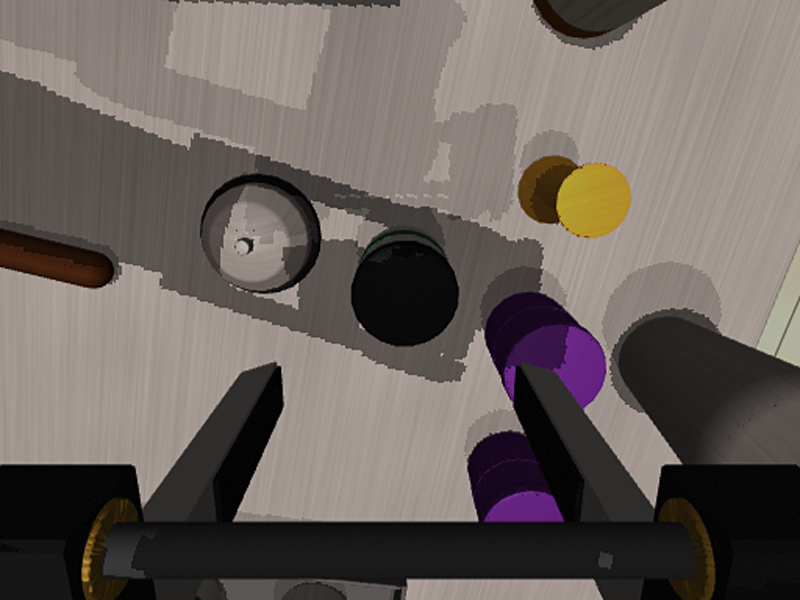

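```bash
python3 wp.py 405 293 .08 262 235 .02
```

```text
[ 0.6708 -0.0319  0.2007] 11.3
[405.0, 293.0, 0.08] [ 0.6748 -0.0276  0.08  ]
[262.0, 235.0, 0.02] [ 0.576  -0.0222  0.02  ]
```

Request:
{"op": "send_rows", "data": {"rows": [3,4,-25,0,0,0,0.86,1,0,-30,0,0,0,0.86,0,0,-30,0,0,0,0.86,0,0,-30,0,0,0,0.86,0,0,-26,0,0,0,0.86,0,0,-18,0,0,0,0.86,0,0,0,0,0,0,0.8,0,0,0,0,0,0,0.6]}}

```text
time: 67.0
tool_pos: [0.6756, -0.0281, 0.0431]
ee_rot: [3.141, -0.002, 0.196]
wrist_force: [1.0, 0.1, -0.1]
width: 0.0685
```

Request:
{"op": "send_rows", "data": {"rows": [0,0,0,0,0,0,0.4,0,0,0,0,0,0,0,0,0,0,0,0,0,0,0,0,0,0,0,0,0,0,0,15,0,0,0,0,0,0,20,0,0,0,0,0,0,20,0,0,0,0,0,0,0,0,0,0,0]}}

```text
time: 68.0
tool_pos: [0.6769, -0.0281, 0.1005]
ee_rot: [3.14, -0.007, 0.197]
wrist_force: [-0.9, -0.4, -3.9]
width: 0.0618
```

```bash
python3 fz.py
```

```text
68.35 F [ 1.790e-01 -4.900e-02 -4.188e+00 -1.000e-02 -6.700e-02 -3.000e-03] sd 0.6 w 0.0615 [ 0.6741 -0.0278  0.0955] 11.3
```

Request:
{"op": "send_rows", "data": {"rows": [0,0,30,0,0,0,0,0,0,40,0,0,0,0,-20,10,37,0,0,0,0,-30,40,0,0,0,0,0,-30,40,0,0,0,0,0,-25,40,0,0,0,0,0,-20,45,0,0,0,0,0,-11,45,0,0,0,0,0]}}

```text
time: 69.4
tool_pos: [0.5376, 0.1933, 0.2039]
ee_rot: [-3.142, -0.0, 0.196]
wrist_force: [0.8, -0.4, -4.4]
width: 0.0617
```

Request:
{"op": "send_rows", "data": {"rows": [0,40,0,0,0,0,0,0,25,0,0,0,0,0,0,13,0,0,0,0,0,0,0,0,0,0,0,0,0,0,0,0,0,0,0,0,0,0,0,0,0,0,0,0,0,0,0,0,0,0,0,0,0,0,0,0]}}

```text
time: 70.4
tool_pos: [0.5389, 0.2697, 0.2038]
ee_rot: [3.142, -0.0, 0.196]
wrist_force: [-0.9, -0.1, -4.5]
width: 0.0619
```

```bash
python3 fz.py; python3 wl.py w16; python3 - <<'E'
from h import *
S=snapshot("scene");png(S,"s16",(220,90,350,190))
E
```

```text
70.75 F [ 0.036  0.082 -4.554 -0.017 -0.116 -0.006] sd 0.39 w 0.0616 [0.5387 0.2701 0.2037] 11.3
[0.5387 0.2701 0.2037] 11.26 0.06169300405890294
[ 245   44   85   90 1184] [293.4 100.6] [0.5565 0.3544 0.08  ]
```

View pics/w16.png

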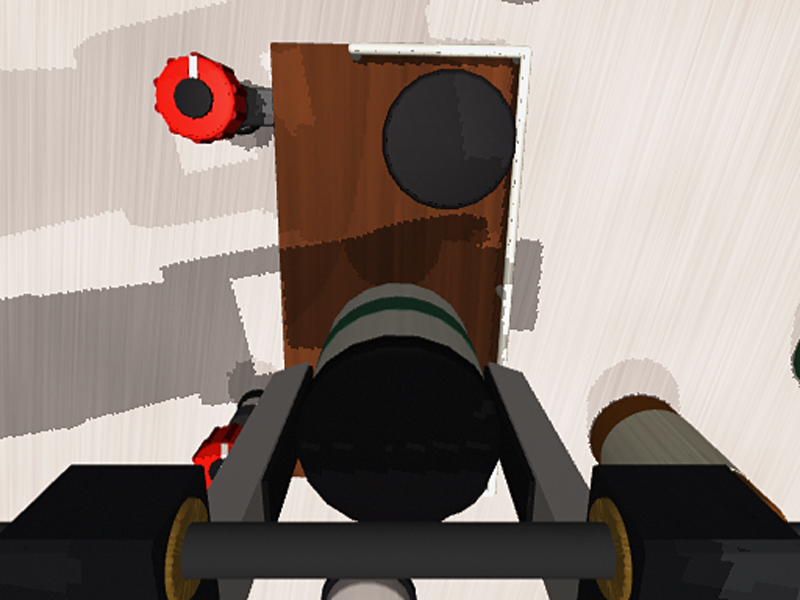

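View pics/s16.png

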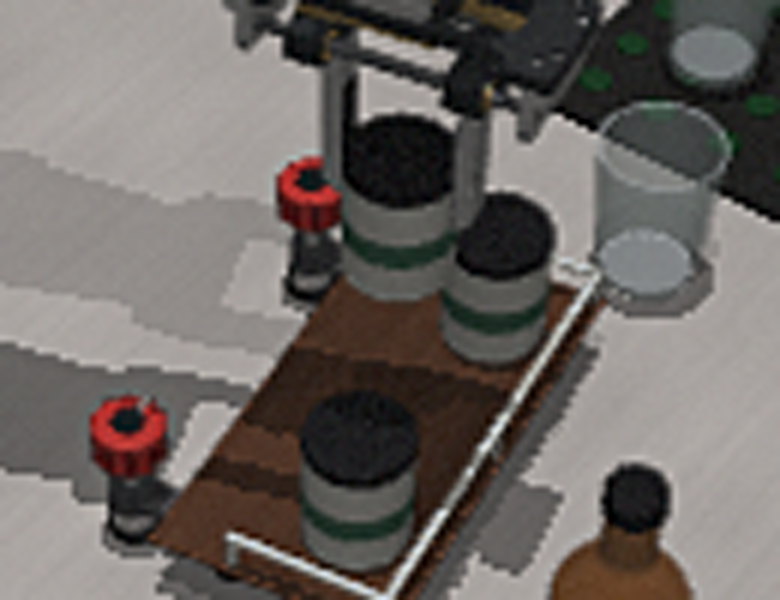

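Request:
{"op": "send_rows", "data": {"rows": [0,2,-25,0,0,0,0,0,0,-30,0,0,0,0,0,0,-28,0,0,0,0,0,0,-20,0,0,0,0,0,0,-10,0,0,0,0,0,0,-5,0,0,0,0,0,0,-2,0,0,0,0,0,0,0,0,0,0,0]}}

```text
time: 71.9
tool_pos: [0.5391, 0.2723, 0.0854]
ee_rot: [-3.141, -0.002, 0.197]
wrist_force: [-2.6, 0.0, 1.0]
width: 0.0616
```

Request:
{"op": "send_rows", "data": {"rows": [0,0,0,0,0,0,0,0,0,0,0,0,0,0.5,0,0,0,0,0,0,0.8,0,0,0,0,0,0,0.8,0,0,5,0,0,0,0.8,0,0,30,0,0,0,0.8,0,0,40,0,0,0,0.8,0,0,50,0,0,0,0.8]}}

```text
time: 72.9
tool_pos: [0.5384, 0.2719, 0.2089]
ee_rot: [3.141, 0.002, 0.196]
wrist_force: [0.2, 0.5, -0.1]
width: 0.0752
```

Request:
{"op": "send_rows", "data": {"rows": [-25,-20,20,0,0,0,0.8,-30,-50,0,0,0,0,0.8,-30,-50,0,0,0,0,0.8,-30,-60,0,0,0,0,0.8,-30,-60,0,0,0,0,0.8,-30,-60,0,0,0,0,0.8,-25,-60,0,0,0,0,0.8,0,-50,0,0,0,0,0.8]}}

```text
time: 73.9
tool_pos: [0.3448, -0.1251, 0.2298]
ee_rot: [3.139, -0.003, 0.195]
wrist_force: [1.2, 0.4, 0.4]
width: 0.0752
```

```bash
python3 fz.py; python3 - <<'E'
from h import *
import pickle
T=snapshot("top");S=snapshot("scene");pickle.dump((T,S),open("ts3.pkl","wb"));png(T,"t17");png(S,"s17");png(S,"s17k",(220,90,350,190))
T2,_=pickle.load(open("ts2.pkl","rb"))
for t in(T2,T):
    for st,ce,m in blobs(t,"red"): print(ce.round(2))
E
```

```text
74.25 F [ 0.117  0.049  0.107 -0.049 -0.105 -0.006] sd 0.36 w 0.0753 [ 0.3462 -0.1222  0.2289] 11.4
[238.53 230.07]
[159.58 242.95]
[238.52 230.03]
[159.45 242.96]
```

View pics/t17.png

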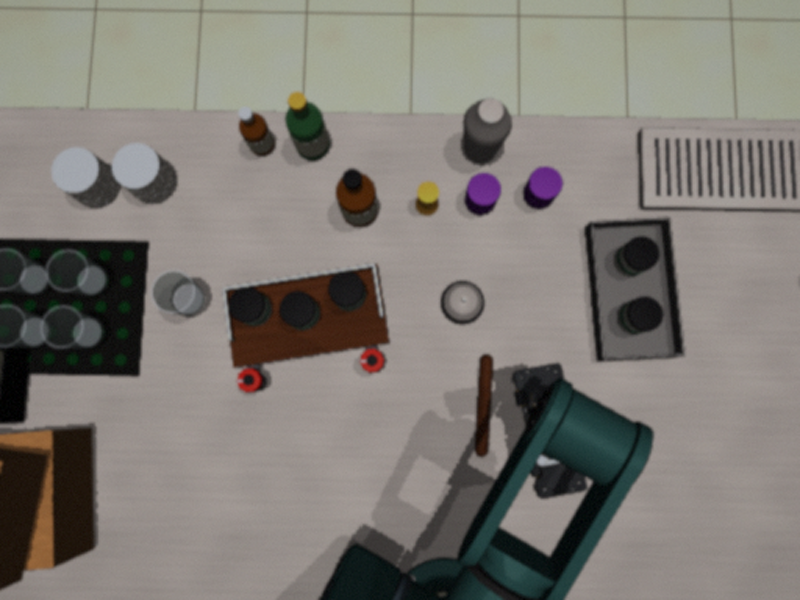

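View pics/s17.png

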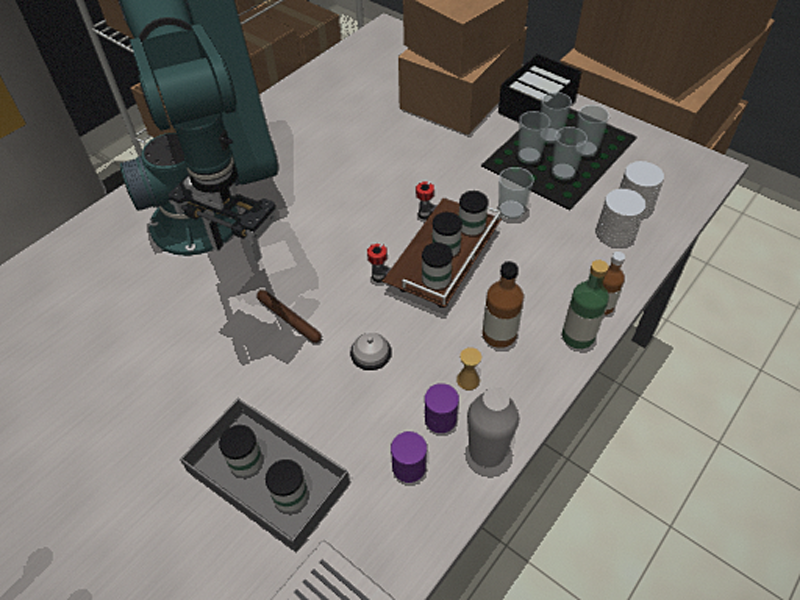

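View pics/s17k.png

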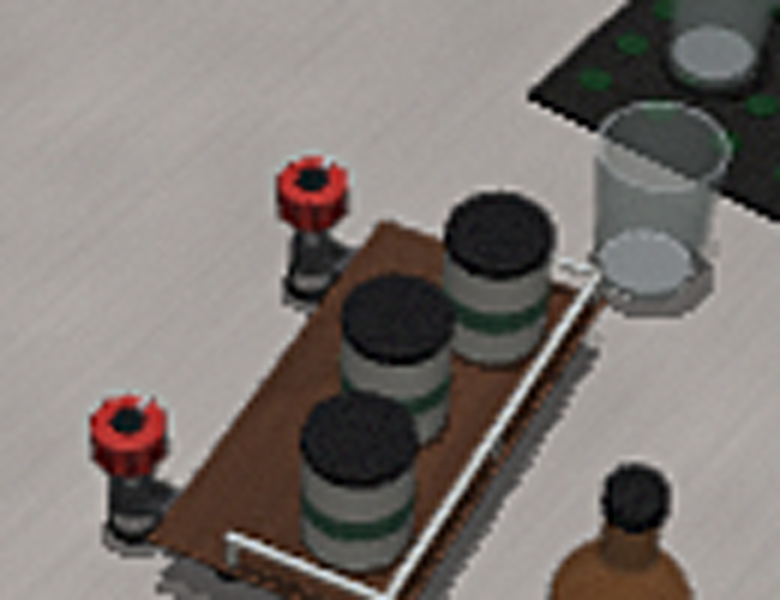

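```bash
python3 -c "
from bench import *
print(close_job())"
```

```text
the job is handed in; nothing more can be done
None
```

I screwed down both front feet, sorted all five canisters and handed the job in at about 74 s. No verdict was reported.

- **Feet:** I turned both down with the deck still empty, about 259° (left) and 248° (right), stopping when the drag rose from about 0.07 to 0.2 and 0.14 N m. The white marks put both feet about 273° down, against a nominal 270° for touching. That could mean up to roughly 0.15 mm past first touch. I did not measure the height of the stand's own feet.
- **Heavy canisters:** The lifts read about 4.2, 3.7 and 4.2 N. These three stand upright on the deck.
- **Light canisters:** The lifts read about 1.25 and 1.45 N. These two stand upright in the tub.
- **One mishap:** While carrying the second full canister over, I probably brushed the first one on the deck. It moved about 5 mm but stayed upright and inside the rail.
- **Last pictures:** The knobs, and so the stand, are within 0.2 pixel of where they were before loading. The bell, bottle, glass, jigger, muddler and purple look-alikes look untouched, and the gripper is clear of everything.

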